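# Load the axle drilling jig

### The job

Load the drilling jig with the pipe-rest axles: lay every axle from the wooden rack in a vee station of its own, any station, settled down in both vees and centred between the ends of its station, and roll it until its milled flat faces straight up. Only when all of them lie like that, set the drill plate on, handle up, so that it sits level on both end blocks between the locating pins, and swing both latches all the way in over its ends (swing them out first where they are in the way). Leave the tin, the paperweight and the brush where they are.

Things in the scene. Friction and masses are not known exactly. Their poses are not given: they have to be found in the camera images.
- jig: drilling jig, fixed: green base 110 x 410 x 12 mm with three vee stations in a row along y and an end block at each end (|y| 155 to 200 mm, |x| to 48 mm, flat top 91 mm up carries the plate). On each block two locating pins (8 mm thick, 10 mm tall, round tops, x = -40 and +40, |y| = 164 mm) and a latch pillar (16 mm thick, x = 0, |y| = 187 mm). Origin: centre of underside, z up
- station0 (a point): vee station 0: centre of a seated axle, at jig y = -95 mm, 78 mm above the bench, axes as the jig's. Two steel 90 degree vee blocks (vees along y, 38 mm wide mouth 2 mm below this point; 12 mm thick, 52 mm wide) stand 27 mm to either side along y; the 42 mm between them is open down to the base, 66 mm below
- station1 (a point): vee station 1: centre of a seated axle, at jig y = 0 mm, 78 mm above the bench, axes as the jig's. Two steel 90 degree vee blocks (vees along y, 38 mm wide mouth 2 mm below this point; 12 mm thick, 52 mm wide) stand 27 mm to either side along y; the 42 mm between them is open down to the base, 66 mm below
- station2 (a point): vee station 2: centre of a seated axle, at jig y = 95 mm, 78 mm above the bench, axes as the jig's. Two steel 90 degree vee blocks (vees along y, 38 mm wide mouth 2 mm below this point; 12 mm thick, 52 mm wide) stand 27 mm to either side along y; the 42 mm between them is open down to the base, 66 mm below
- axle0: dark steel axle, round bar 30 mm thick, 80 mm long, 0.3 to 0.55 kg, one bright flat 18 mm wide along its whole length (12 mm from the axis). Origin: mid length on its axis; y along the axis, z straight out of the flat (up when the flat is up). Starts in the rack along the rack's y, flat turned to any side; either end may go either way. May be absent (two or three are present)
- axle1: dark steel axle, round bar 30 mm thick, 80 mm long, 0.3 to 0.55 kg, one bright flat 18 mm wide along its whole length (12 mm from the axis). Origin: mid length on its axis; y along the axis, z straight out of the flat (up when the flat is up). Starts in the rack along the rack's y, flat turned to any side; either end may go either way. May be absent (two or three are present)
- axle2: dark steel axle, round bar 30 mm thick, 80 mm long, 0.3 to 0.55 kg, one bright flat 18 mm wide along its whole length (12 mm from the axis). Origin: mid length on its axis; y along the axis, z straight out of the flat (up when the flat is up). Starts in the rack along the rack's y, flat turned to any side; either end may go either way. May be absent (two or three are present)
- rack: wooden stock rack, fixed: board 225 x 94 x 10 mm, two notched rails along x at y = -29 and +29 mm (16 mm thick, tops 43 mm above the bench, 42 mm open between them). Vee notches at x = -70, 0 and +70 mm carry the axles across the rails, axis 48 mm above the bench. Origin: centre of underside, z up
- plate: loose aluminium drill plate, 66 x 348 x 10 mm, long along y, 0.7 kg, bow handle on top; three sprung plungers stand out up to 2 mm underneath to press on the axles (its weight overcomes them). Origin: centre of underside, z up to the handle side. Starts flat on the bench; may go on either way round. In all 6 mm to spare across (pins), 10 mm lengthwise (pillars)
- plate_handle (a point): the middle of the drill plate's bow handle, a bar 14 mm thick and 76 mm long in the clear along the plate's y, its axis 45 mm above the plate's underside
- seat (a point): where the centre of the seated plate's underside lies: jig x = y = 0, 91 mm above the bench; axes as the jig's
- latch_l (a joint): latch on the end block at jig y = +187 mm, rad: 0 closed (arm points to the jig's middle, over the plate's end), 1.57 arm points to the jig's +x, 1.75 stop; the plate can go in from 1.5 on. Stays where it is left; about 2 N at the knob moves it. Arm 16 mm wide, 8 mm thick, reaching 58 mm from the pivot, underside 102.5 mm above the bench
- latch_r (a joint): latch on the end block at jig y = -187 mm, rad: 0 closed (arm points to the jig's middle, over the plate's end), 1.57 arm points to the jig's +x, 1.75 stop; the plate can go in from 1.5 on. Stays where it is left; about 2 N at the knob moves it. Arm 16 mm wide, 8 mm thick, reaching 58 mm from the pivot, underside 102.5 mm above the bench
- latch_l_knob (a point): the middle of the latch's upright round black knob, 14 mm thick, its top 136.5 mm and its foot 110.5 mm above the bench, 42 mm from the latch's pivot
- latch_r_knob (a point): the middle of the latch's upright round black knob, 14 mm thick, its top 136.5 mm and its foot 110.5 mm above the bench, 42 mm from the latch's pivot
- latch_l_pivot (a point): the latch's vertical pivot axis, at the height of its knob's middle; fixed to the jig
- latch_r_pivot (a point): the latch's vertical pivot axis, at the height of its knob's middle; fixed to the jig
- tin: bystander: a blue round tin, 114 mm across and 66 mm tall; origin at the centre of its underside
- paperweight: bystander: a green glass paperweight, 74 mm across and 63 mm tall; origin at the centre of its underside
- bench_brush: bystander: a bench brush lying flat
Things that resemble listed ones, but are neither listed nor needed, are in the scene too. What is shaped like the axle2 but red or turquoise is not meant. Leave any purple look-alike of the axle0 alone.

How it is judged:
On the way, in this order (a step that is already met when the one before it is completed fails the run):
1. every axle lies released in a station of its own, settled in both vees, flat up, the drill plate still off (((x of axle0 in the frame of station0 between -0.004 and 0.004 m and z of axle0 in the frame of station0 between -0.004 and 0.004 m and y of axle0 in the frame of station0 between -0.008 and 0.008 m) or (x of axle0 in the frame of station1 between -0.004 and 0.004 m and z of axle0 in the frame of station1 between -0.004 and 0.004 m and y of axle0 in the frame of station1 between -0.008 and 0.008 m) or (x of axle0 in the frame of station2 between -0.004 and 0.004 m and z of axle0 in the frame of station2 between -0.004 and 0.004 m and y of axle0 in the frame of station2 between -0.008 and 0.008 m)) and angle between the y axis of each of axle0, axle1, axle2 and the y axis of jig, either way round below 0.06 rad and angle between each of axle0, axle1, axle2's own z axis and vertical below 0.14 rad and linear speed of each of axle0, axle1, axle2 below 0.02 m/s and contact force between the fingers and axle0 below 0.3 N and ((x of axle1 in the frame of station0 between -0.004 and 0.004 m and z of axle1 in the frame of station0 between -0.004 and 0.004 m and y of axle1 in the frame of station0 between -0.008 and 0.008 m) or (x of axle1 in the frame of station1 between -0.004 and 0.004 m and z of axle1 in the frame of station1 between -0.004 and 0.004 m and y of axle1 in the frame of station1 between -0.008 and 0.008 m) or (x of axle1 in the frame of station2 between -0.004 and 0.004 m and z of axle1 in the frame of station2 between -0.004 and 0.004 m and y of axle1 in the frame of station2 between -0.008 and 0.008 m)) and contact force between the fingers and axle1 below 0.3 N and ((x of axle2 in the frame of station0 between -0.004 and 0.004 m and z of axle2 in the frame of station0 between -0.004 and 0.004 m and y of axle2 in the frame of station0 between -0.008 and 0.008 m) or (x of axle2 in the frame of station1 between -0.004 and 0.004 m and z of axle2 in the frame of station1 between -0.004 and 0.004 m and y of axle2 in the frame of station1 between -0.008 and 0.008 m) or (x of axle2 in the frame of station2 between -0.004 and 0.004 m and z of axle2 in the frame of station2 between -0.004 and 0.004 m and y of axle2 in the frame of station2 between -0.008 and 0.008 m)) and contact force between the fingers and axle2 below 0.3 N and distance between plate and seat above 0.03 m), for 0.3 s.
2. the drill plate sits level on both end blocks, released (horizontal distance between plate and seat below 0.007 m and z of plate in the frame of seat between -0.0025 and 0.0025 m and angle between plate's own z axis and vertical below 0.015 rad and angle between the y axis of plate and the y axis of jig, either way round below 0.035 rad and linear speed of plate below 0.02 m/s and contact force between the fingers and plate below 0.3 N), for 0.2 s.
At the end, for the whole second after the job is handed in: each axle in its own station (axis within 4 mm, 8 mm lengthwise, 0.06 rad parallel), flat up within 8 degrees; plate on both end blocks (7 mm sideways, 2.5 mm in height, 0.015 rad level, 0.035 rad in line); both latches within 0.2 rad of closed; all released and still (all of step 2 and ((x of axle0 in the frame of station0 between -0.004 and 0.004 m and z of axle0 in the frame of station0 between -0.004 and 0.004 m and y of axle0 in the frame of station0 between -0.008 and 0.008 m) or (x of axle0 in the frame of station1 between -0.004 and 0.004 m and z of axle0 in the frame of station1 between -0.004 and 0.004 m and y of axle0 in the frame of station1 between -0.008 and 0.008 m) or (x of axle0 in the frame of station2 between -0.004 and 0.004 m and z of axle0 in the frame of station2 between -0.004 and 0.004 m and y of axle0 in the frame of station2 between -0.008 and 0.008 m)) and angle between the y axis of each of axle0, axle1, axle2 and the y axis of jig, either way round below 0.06 rad and angle between each of axle0, axle1, axle2's own z axis and vertical below 0.14 rad and linear speed of each of axle0, axle1, axle2 below 0.02 m/s and contact force between the fingers and axle0 below 0.3 N and ((x of axle1 in the frame of station0 between -0.004 and 0.004 m and z of axle1 in the frame of station0 between -0.004 and 0.004 m and y of axle1 in the frame of station0 between -0.008 and 0.008 m) or (x of axle1 in the frame of station1 between -0.004 and 0.004 m and z of axle1 in the frame of station1 between -0.004 and 0.004 m and y of axle1 in the frame of station1 between -0.008 and 0.008 m) or (x of axle1 in the frame of station2 between -0.004 and 0.004 m and z of axle1 in the frame of station2 between -0.004 and 0.004 m and y of axle1 in the frame of station2 between -0.008 and 0.008 m)) and contact force between the fingers and axle1 below 0.3 N and ((x of axle2 in the frame of station0 between -0.004 and 0.004 m and z of axle2 in the frame of station0 between -0.004 and 0.004 m and y of axle2 in the frame of station0 between -0.008 and 0.008 m) or (x of axle2 in the frame of station1 between -0.004 and 0.004 m and z of axle2 in the frame of station1 between -0.004 and 0.004 m and y of axle2 in the frame of station1 between -0.008 and 0.008 m) or (x of axle2 in the frame of station2 between -0.004 and 0.004 m and z of axle2 in the frame of station2 between -0.004 and 0.004 m and y of axle2 in the frame of station2 between -0.008 and 0.008 m)) and contact force between the fingers and axle2 below 0.3 N and value of joint each of latch_l, latch_r below 0.2 rad); the robot touches nothing.
It fails at once if the tin is pushed or carried away (more than 40 mm) (distance of tin from where it was at the start of the episode above 0.04 m).
It fails at once if the paperweight is pushed or carried away (more than 40 mm) (distance of paperweight from where it was at the start of the episode above 0.04 m).
It fails at once if the brush is pushed or carried away (more than 40 mm) (distance of bench_brush from where it was at the start of the episode above 0.04 m).
Of axle0, axle1, axle2 only 2 to 3 are there at a start; the rules pass over those that are not, and their reading is None.
At some moment in a run one of plate may be knocked a few centimetres aside while the robot is not near it.
Once in a run the grip may slacken for a moment while it holds something.
It also fails if it takes over 210 s, if anything falls off the work surface, if the arm or the gripper's body presses on something with over 40 N, if the wrist force passes 120 N, or if a joint passes its speed limit or range.

### The arm

A 7-joint arm with a two-finger parallel gripper is mounted at the origin on the work surface. World frame = base frame: x ahead of the robot, y to its left, z up, the work surface at z = 0. Lengths are in m, angles in rad, forces in N, time in s.
With the tool pointing down it reaches from about 0.4 to 0.85 m from the base axis. Payload 10.4 kg.
Tool frame: the origin (TCP) lies on the centre line of the jaws, within the pads' length; the fingertips stand 11 mm ahead of it and the grasp point (between the pads) lies 8 mm behind it; z points along the fingers, y is the line along which they close (so a half turn about z gives the same grasp; the last joint's range is limited). The gripper opens to 87 mm and grips with 3 to 60 N. Pads are 19 mm wide; open, the fingers measure 117 mm over their backs; the gripper's body (75 mm by 190 mm) begins 51 mm behind the grasp point.
Start: joints at [1.127, 0.332, -0.065, 1.46, 0.022, 1.35, -0.088], TCP at [0.255, -0.57, 0.234] pointing down, gripper open.
Joint ranges: [-2.6, 2.6], [-0.5, 2.12], [-1.47, 1.34], [0.16, 2.42], [-1.27, 4.41], [0.06, 2.06], [-2.6, 2.6]. Speed limits (rad/s): [2.22, 2.22, 2.79, 2.79, 3.14, 3.14, 3.14].

### API

Orientations are given as a unit quaternion [x, y, z, w].
In Python, from bench import r gives the robot as it stands.
- The arm moves only by the shell command python3 -m pendant 'ROWS' [OPENING] [FORCE]. ROWS is JSON, a list of rows, each a list of 4 numbers: the shift along the tool's x, y, z in m, then the turn about the tool's z in rad. A call has 1 to 8 rows; each row shifts and turns the commanded pose from where the row before left it, along the tool's axes as they then stand; what a row does not reach is not made up. A row lasts 1/12 s, in which the tool goes at most 41.7 mm and 7.16 degrees, less where a joint would pass 70% of its speed; a pose out of reach is approached as far as the arm can. A call with a gripper value outside its range is refused whole. OPENING is the opening, from 0 (shut) to 1 (fully open), set as the call begins (- or left out, the last holds). The fingers move at their own pace and stop on an object; FORCE is the grip in N (left out, the last holds). Time passes only in rows, so rows that do not move let the fingers close. It gives the time, the measured TCP pose, the force, the opening and the grip force at its end, in the units of the state.
- r.read_state(): the state, without advancing time (a new reading comes with each control period).
- r.camera(name): name is "side" or "top"; returns a dict with "img" (480x640x3 uint8, red, green, blue), "camera_matrix" (3x3 intrinsics, pixels), "xyz" and "attitude" of the camera in the world. Camera axes: x right, y down, z forward; pixel columns grow to the right and rows downward; lengths in m; the calibration is good to about 2 mm. A picture is of the moment at which its call begins. There is no depth.
- r.close_job(): hands the job in; it is judged then, once.
Trained networks look in the newest picture that a camera, given by its name, has taken for a name from the list of things; names that differ only in an ending like _2 or _b are one class to them, and where a whole thing is asked for, a point or a joint stands for the part that bears it (a point fixed in the world has none). Each returns a list of dicts, best first, with "score" (0 to 1); they miss things now and then, are a little off and sometimes report something else, mostly with a low value. They report only what shows in the picture. A call takes as long as a camera call. They do not tell look-alikes from the thing itself.
- r.outline_of(thing, camera): "mask" (480x640 bool, what is visible of it) and "bbox" ([centre column, centre row, width, height] in pixels, round what is visible of it).
The state is a dict: "time": time; "joint_positions": joint angles; "joint_vel": joint speeds; "joint_torque": joint torques, N m; "ee_pos": TCP position; "eef_rot": TCP orientation; "ft_force": force on the tool from outside, world axes, zero at the start; "torque": the same for the moment, N m; "width": finger opening in m; "grip_force": force on a finger pad.
Only numpy, scipy, OpenCV 4.12 (cv2) and the standard library are available. Lean on these libraries where they do the work, as an engineer would, in place of code of your own. Each camera call takes 0.05 s, during which the arm holds its last target. There are 200 camera calls.

## Working session

There is one attempt and no reset: what is moved stays moved. The work goes in short steps, Python scripts to look and compute and a shell command to move; the robot and the scene stay as the last step left them, time stands still between calls to the robot, and variables do not carry over. Pictures are saved under pics/ and viewed, at most 14 in all, crops included, and the job is handed in when it is done.

```bash
ls; mkdir -p pics; python3 - <<'E'
from bench import r
import cv2,numpy as np
s=r.read_state(); print(s)
for n in ("top","side"):
    c=r.camera(n); cv2.imwrite(f"pics/{n}0.png",c["img"][:,:,::-1]); print(n,c["camera_matrix"],c["xyz"],c["attitude"])
E
```

```text
pics
{'time': 0.0, 'joint_positions': array([ 1.12738817,  0.33291034, -0.06470644,  1.46093882,  0.02160425,
        1.34987716, -0.08847095]), 'joint_vel': array([ 6.76757162e-04,  2.62395724e-03,  2.53638746e-05,  9.71181795e-04,
        1.32491398e-03, -5.94572973e-04,  2.28846822e-03]), 'joint_torque': array([-8.51770474e-04, -6.23252606e+01,  2.40610231e-02, -3.89899206e+01,
       -6.15008874e-02,  3.98011459e-02,  2.14385891e-04]), 'ee_pos': array([ 0.25516036, -0.57014225,  0.2327311 ]), 'eef_rot': array([ 9.77940395e-01,  2.08882902e-01, -1.82730886e-04, -6.95365116e-04]), 'ft_force': array([ 0.03955443,  0.17424145, -0.76347916]), 'torque': array([-0.02293423, -0.02591886, -0.02335756]), 'grip_force': 0.0, 'width': 0.08730199741030843}
top [[570.02011027   0.         315.11099421]
 [  0.         570.02011027 239.92444828]
 [  0.           0.           1.        ]] [ 0.30886968 -0.03130756  1.24108277] [-0.68311064  0.72243387 -0.0795832   0.07152399]
side [[532.54094692   0.         320.72533562]
 [  0.         532.54094692 241.92334018]
 [  0.           0.           1.        ]] [0.07529141 0.86788622 0.84622605] [-0.22196548  0.86122055 -0.44508726  0.10453618]
```

View pics/top0.png

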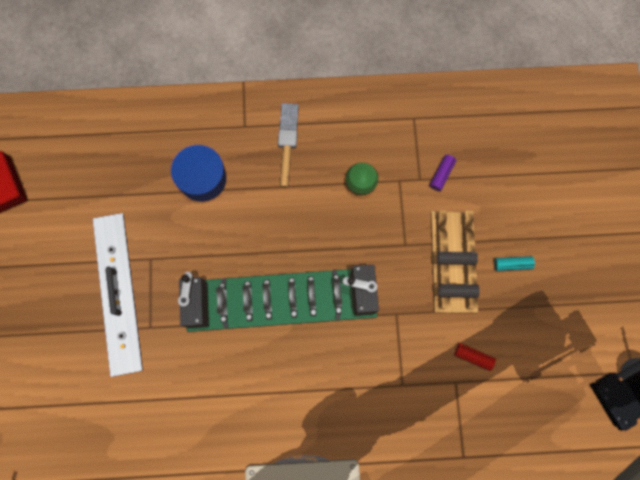

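View pics/side0.png

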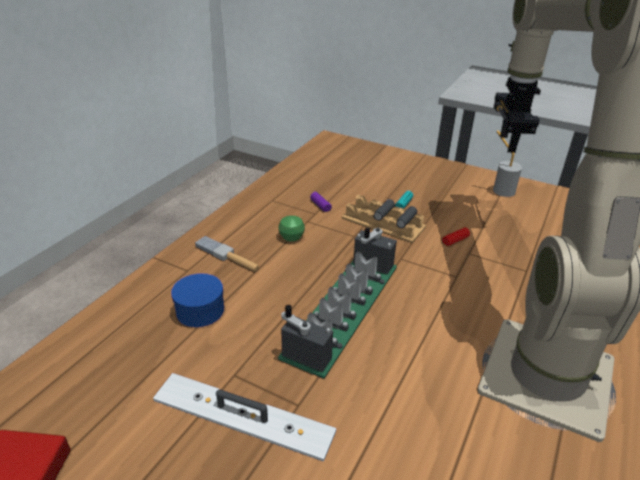

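```bash
cat > h.py <<'E'
import numpy as np, cv2
from scipy.spatial.transform import Rotation as R
from scipy.optimize import minimize
from bench import r
def cam(n):
    c=r.camera(n); c["R"]=R.from_quat(c["attitude"]).as_matrix(); return c
def proj(c,P):
    q=(np.atleast_2d(P)-c["xyz"])@c["R"]; q=q@np.asarray(c["camera_matrix"]).T
    return q[:,:2]/q[:,2:]
def back(c,uv,z):
    uv=np.atleast_2d(uv); d=np.c_[uv,np.ones(len(uv))]@np.linalg.inv(c["camera_matrix"]).T@c["R"].T
    return c["xyz"]+d*((z-c["xyz"][2])/d[:,2:])
def box(x0,x1,y0,y1,z0,z1): return np.array([[x,y,z] for x in(x0,x1) for y in(y0,y1) for z in(z0,z1)])/1000.
def cyl(cx,z0,z1,rad,cy=0):
    a=np.linspace(0,2*np.pi,20); return np.array([[cx+rad*np.cos(t),cy+rad*np.sin(t),z] for t in a for z in(z0,z1)])/1000.
def axle():
    a=np.linspace(0,2*np.pi,24); return np.array([[15*np.cos(t),y,15*np.sin(t)] for t in a for y in(-40,40)])/1000.
M=dict(jig=[box(-55,55,-205,205,0,12),box(-48,48,155,200,0,91),box(-48,48,-200,-155,0,91)]+
   [box(-26,26,y+s*27-6,y+s*27+6,0,76) for y in(-95,0,95) for s in(-1,1)],
 rack=[box(-112.5,112.5,-47,47,0,10),box(-112.5,112.5,-37,-21,0,43),box(-112.5,112.5,21,37,0,43)],
 plate=[box(-33,33,-174,174,0,10),box(-7,7,-45,45,10,52)],axle0=[axle()])
S=4
def raster(c,parts,p,z,yaw):
    m=np.zeros((480,640),np.uint8); Rz=R.from_euler('z',yaw).as_matrix()
    for b in parts:
        h=cv2.convexHull((proj(c,b@Rz.T+[p[0],p[1],z])*16).astype(np.int32)); cv2.fillConvexPoly(m,h,1,shift=4)
    return m>0
def fit(name,views,x0,z=0.):
    """views: list of (cam, mask); x0=(x,y,yaw)"""
    def cost(v):
        s=0
        for c,m in views:
            q=raster(c,M[name],v[:2],z,v[2]); s+=1-(q&m).sum()/max(1,(q|m).sum())
        return s/len(views)
    b=None; x=np.array(x0,float)
    for k in(0.03,0.01,0.004):
        sim=np.vstack([x,x+[k,0,0],x+[0,k,0],x+[0,0,k*5]])
        b=minimize(cost,x,method="Nelder-Mead",options=dict(initial_simplex=sim,xatol=1e-4,fatol=1e-5)); x=b.x
    return b.x,b.fun
def go(target,yaw=None):
    """tool-frame shift+turn from measured pose to world target, yaw= world angle of tool y (mod pi)"""
    s=r.read_state(); Q=R.from_quat(s["eef_rot"]).as_matrix()
    d=Q.T@(np.asarray(target)-s["ee_pos"]); t=0
    y=np.arctan2(Q[1,1],Q[0,1])
    if yaw is not None: t=-((yaw-y+np.pi/2)%np.pi-np.pi/2)
    return np.round(1000*d,1),round(t,4),"toolyaw",round(y,4)
E
python3 - <<'E'
from h import *
C={n:cam(n) for n in("top","side")}
for t in("jig","rack","plate","axle0","latch_l","latch_l_knob","latch_r_knob","tin","paperweight"):
  for n in C:
    for o in r.outline_of(t,n)[:6]: print(t,n,round(o["score"],2),np.round(o["bbox"]),o["mask"].sum(), np.round(back(C[n],o["bbox"][:2],0.03)[0],3))
E
```

```text
jig top 0.78 [277. 299. 199.  73.] 10485 [0.447 0.035 0.03 ]
jig side 0.61 [339. 302. 116. 147.] 7897 [0.456 0.045 0.03 ]
rack top 0.95 [456. 263.  47. 101.] 3425 [ 0.504 -0.352  0.03 ]
rack top 0.36 [186. 288.  12.  33.] 327 [0.482 0.227 0.03 ]
rack side 0.79 [383. 219.  81.  49.] 1781 [ 0.505 -0.327  0.03 ]
plate top 0.91 [118. 294.  49. 160.] 4897 [0.478 0.374 0.03 ]
plate side 0.6 [244. 417. 182.  88.] 6223 [0.466 0.403 0.03 ]
axle0 top 0.97 [456. 258.  41.  13.] 552 [ 0.514 -0.355  0.03 ]
axle0 top 0.91 [458. 290.  40.  14.] 565 [ 0.447 -0.352  0.03 ]
axle0 top 0.78 [474. 358.  35.  29.] 544 [ 0.302 -0.369  0.03 ]
axle0 top 0.74 [516. 266.  40.  18.] 554 [ 0.491 -0.481  0.03 ]
axle0 top 0.66 [442. 172.  32.  37.] 497 [ 0.711 -0.344  0.03 ]
axle0 side 0.74 [404. 218.  18.  21.] 253 [ 0.458 -0.363  0.03 ]
axle0 side 0.7 [383. 209.  23.  21.] 255 [ 0.528 -0.376  0.03 ]
axle0 side 0.62 [404. 200.  19.  17.] 181 [ 0.492 -0.452  0.03 ]
axle0 side 0.57 [457. 236.  28.  22.] 299 [ 0.3   -0.348  0.03 ]
axle0 side 0.57 [322. 204.  21.  20.] 270 [ 0.691 -0.311  0.03 ]
latch_l top 0.67 [187
[... 730 characters left out ...]
e 0.67 [372. 235.  18.  14.] 169 [ 0.5   -0.238  0.03 ]
tin top 0.61 [186. 288.  16.  36.] 340 [0.481 0.228 0.03 ]
tin top 0.6 [197. 173.  57.  55.] 2377 [0.739 0.201 0.03 ]
tin top 0.26 [461. 290.  42.  18.] 539 [ 0.445 -0.357  0.03 ]
tin side 0.91 [199. 301.  54.  57.] 2273 [0.735 0.199 0.03 ]
tin side 0.61 [337. 303. 120. 151.] 7750 [0.46  0.048 0.03 ]
tin side 0.31 [383. 217.  85.  48.] 1671 [ 0.511 -0.337  0.03 ]
paperweight top 0.7 [364. 176.  31.  34.] 840 [ 0.711 -0.17   0.03 ]
paperweight top 0.16 [359. 285.  33.  12.] 280 [ 0.468 -0.14   0.03 ]
paperweight side 0.92 [295. 229.  26.  26.] 520 [ 0.695 -0.159  0.03 ]
paperweight side 0.57 [339. 302. 117. 149.] 7850 [0.458 0.043 0.03 ]
```

```bash
python3 - <<'E'
from h import *
C={n:cam(n) for n in("top","side")}
def mk(t,n,k=0): return r.outline_of(t,n)[k]["mask"]
J={}
for t,x0 in(("jig",(.447,.035,.05)),("rack",(.504,-.352,1.6)),("plate",(.475,.38,1.6+1.5))):
    v=[(C[n],mk(t,n)) for n in C]
    if t=="plate": x0=(.475,.38,1.6); x0=(.475,.38,1.5)
    for vv in (v,v[:1],v[1:]):
        best=min((fit(t,vv,(x0[0],x0[1],y)) for y in ([0.05] if t=="jig" else [x0[2]] if t=="rack" else [1.45,1.65])),key=lambda a:a[1])
        print(t,np.round(best[0],4),round(best[1],3))
im=C["top"]["img"][:,:,::-1]
a=cv2.resize(im[240:340,165:285],None,fx=5,fy=5,interpolation=cv2.INTER_CUBIC)
b=cv2.resize(im[200:320,360:490],None,fx=4.6,fy=4.6,interpolation=cv2.INTER_CUBIC)
cv2.imwrite("pics/c1.png",cv2.resize(im[245:335,170:390],None,fx=3.6,fy=3.6,interpolation=cv2.INTER_CUBIC))
cv2.imwrite("pics/c2.png",np.hstack([cv2.resize(im[230:310,425:490],None,fx=6,fy=6,interpolation=cv2.INTER_CUBIC),cv2.resize(C["side"]["img"][190:240,345:425,::-1],(390,480),interpolation=cv2.INTER_CUBIC)]))
E
```

```text
jig [0.4522 0.0278 0.0178] 0.042
jig [0.4518 0.0285 0.0163] 0.027
jig [0.4539 0.0284 0.0181] 0.046
rack [ 0.5954 -0.4135  1.7793] 0.704
rack [ 0.5831 -0.3468  1.476 ] 0.707
rack [ 0.5159 -0.3532 -0.0806] 0.289
plate [0.4853 0.3816 1.7033] 0.522
plate [0.4853 0.3816 1.7033] 0.045
plate [0.475 0.38  1.45 ] 1.0
```

View pics/c1.png

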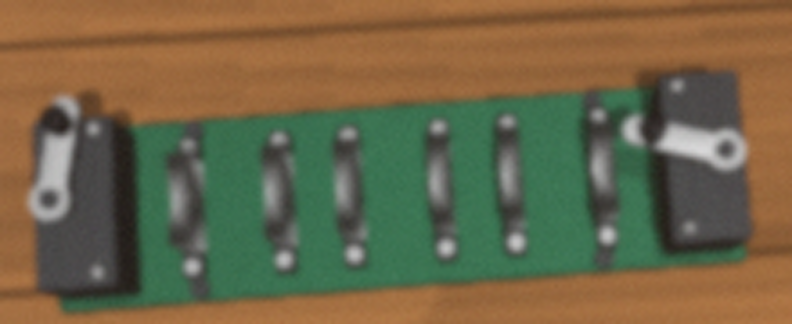

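View pics/c2.png

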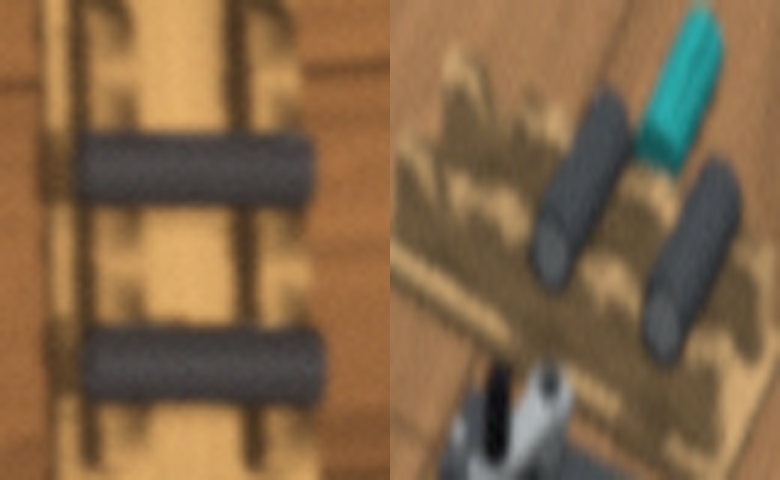

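```bash
python3 - <<'E'
from h import *
C={n:cam(n) for n in("top","side")}
def mk(t,n,k=0): return r.outline_of(t,n)[k]["mask"]
v=[(C[n],mk("rack",n)) for n in C]
for vv in (v,v[:1]): print("rack",*fit("rack",vv,(.504,-.352,0.)))
for x in (.447,.514):
    vv=[]
    for n in C:
        o=min(r.outline_of("axle0",n),key=lambda o:np.linalg.norm(o["bbox"][:2]-proj(C[n],[x,-.353,.048])[0])); vv.append((C[n],o["mask"]))
    for q in(vv,vv[:1]): print("axle",*fit("axle0",q,(x,-.353,0.),.048))
v=[(C[n],mk("plate",n)) for n in C]
for vv in(v,v[:1],v[1:]): print("plate",*fit("plate",vv,(.485,.38,1.7)))
for t in("latch_l_knob","latch_r_knob"):
  for n in C:
    for o in r.outline_of(t,n)[:2]: 
        m=o["mask"]&(C[n]["img"].max(2)<60); u=np.argwhere(m).mean(0)[::-1] if m.any() else None
        print(t,n,o["score"],m.sum(),u, None if u is None else back(C[n],u,.125))
E
```

```text
rack [ 0.51382103 -0.3561578  -0.06118829] 0.30771166600660727
rack [ 0.51333269 -0.35558522 -0.06019638] 0.28411053540587217
axle [ 0.44464169 -0.34755281 -0.10063424] 0.09862285602486903
axle [ 0.44262966 -0.3470386  -0.01265398] 0.10651828298887123
axle [ 0.51446583 -0.352394   -0.05176994] 0.08010283925776884
axle [ 0.51257559 -0.35190231 -0.04929323] 0.07324840764331209
plate [0.48657055 0.38294674 1.70173595] 0.04122590139144816
plate [0.48640727 0.38192639 1.70361126] 0.04471698113207545
plate [0.48800025 0.38299208 1.70347298] 0.03763357596407002
latch_l_knob top 0.68 28 [185.10714286 278.14285714] [[0.48826006 0.20937974 0.125     ]]
latch_l_knob top 0.35 635 [260.03779528 301.15905512] [[0.43461777 0.06351206 0.125     ]]
latch_l_knob side 0.59 65 [288.86153846 313.30769231] [[0.48334317 0.21744437 0.125     ]]
latch_r_knob top 0.75 28 [351.         279.03571429] [[ 0.46825481 -0.11734257  0.125     ]]
latch_r_knob side 0.51 42 [366.38095238 232.5952381 ] [[ 0.46673681 -0.11273938  0.125     ]]
latch_r_knob side 0.48 55 [288.25454545 311.16363636] [[0.48754023 0.21280897 0.125     ]]
```

```bash
python3 - <<'E'
from h import *
print(go((.468,-.115,.20),0.0)); print(go((.468,-.115,.20),np.pi/2))
E
```

```text
(array([ 380.2, -328.9,   33.6]), np.float64(-1.15), 'toolyaw', np.float64(-1.15))
(array([ 380.2, -328.9,   33.6]), np.float64(0.4208), 'toolyaw', np.float64(-1.15))
```

```bash
python3 -m pendant '[[0.027,-0.0235,0,0],[0.027,-0.0235,0,0],[0.027,-0.0235,0,0],[0.027,-0.0235,0,0],[0.027,-0.0235,0,0],[0.027,-0.0235,0,0],[0.027,-0.0235,0,0]]' 0.5 10
python3 -m pendant '[[0.027,-0.0235,0,0],[0.027,-0.0235,0,0],[0.027,-0.0235,0,0],[0.027,-0.0235,0,0],[0.027,-0.0235,0,0],[0.027,-0.0235,0,0],[0.027,-0.0235,0,0]]'
python3 -m pendant '[[0,0,0,-0.115],[0,0,0,-0.115],[0,0,0,-0.115],[0,0,0,-0.115],[0,0,0,-0.115]]'
python3 -m pendant '[[0,0,0,-0.115],[0,0,0,-0.115],[0,0,0,-0.115],[0,0,0,-0.115],[0,0,0,-0.115],[0,0,0,0]]'
python3 -c "
from h import *
print(go((.468,-.115,.128),0.0))"
```

```text
time: 2.78
ee_pos: [0.361, -0.3415, 0.2338]
eef_rot: [0.978, 0.209, 0.0, 0.0]
ft_force: [0.4, -0.6, 0.5]
width: 0.0491
grip_force: 0.0
time: 3.37
ee_pos: [0.4664, -0.1142, 0.2339]
eef_rot: [0.978, 0.209, 0.0, 0.0]
ft_force: [1.6, -0.2, 0.1]
width: 0.0437
grip_force: 0.0
time: 3.78
ee_pos: [0.466, -0.1157, 0.2337]
eef_rot: [0.877, 0.48, 0.0, 0.0]
ft_force: [-0.5, 0.7, 0.7]
width: 0.0434
grip_force: 0.0
time: 4.28
ee_pos: [0.466, -0.1158, 0.2337]
eef_rot: [0.705, 0.709, 0.0, 0.0]
ft_force: [-0.1, -0.6, -0.1]
width: 0.0436
grip_force: 0.0
(array([  0.8,   2. , 105.7]), np.float64(0.0056), 'toolyaw', np.float64(0.0056))
```

```bash
python3 -m pendant '[[0,0.002,0.035,0],[0,0,0.035,0],[0,0,0.025,0],[0,0,0.0105,0]]' 0.5 10
python3 -m pendant '[[0,0,0,0],[0,0,0,0],[0,0,0,0],[0,0,0,0],[0,0,0,0]]' 0 12
python3 -m pendant '[[-0.0026,0.0064,0,0],[-0.0036,0.0059,0,0],[-0.0045,0.0053,0,0],[-0.0053,0.0044,0,0],[-0.006,0.0035,0,0],[-0.0064,0.0024,0,0],[-0.0069,0.0014,0,0],[-0.0069,0.0003,0,0]]'
python3 -m pendant '[[-0.0016,0,0,0],[0,0,0,0],[0,0,0,0]]'
```

```text
time: 4.62
ee_pos: [0.4661, -0.1154, 0.1248]
eef_rot: [0.708, 0.706, -0.001, -0.002]
ft_force: [-0.6, 0.7, -1.4]
width: 0.0431
grip_force: 0.0
time: 5.03
ee_pos: [0.4687, -0.116, 0.1294]
eef_rot: [0.707, 0.707, 0.0, 0.001]
ft_force: [-1.2, -1.3, 0.8]
width: 0.0178
grip_force: 1.0
time: 5.7
ee_pos: [0.4963, -0.1572, 0.128]
eef_rot: [0.707, 0.707, -0.001, -0.002]
ft_force: [-13.5, 15.4, 8.6]
width: 0.0139
grip_force: 12.0
time: 5.95
ee_pos: [0.4962, -0.158, 0.1279]
eef_rot: [0.707, 0.707, -0.001, -0.002]
ft_force: [-10.6, 8.1, 8.8]
width: 0.0132
grip_force: 12.0
```

```bash
python3 -m pendant '[[-0.003,-0.001,0,0],[-0.002,-0.001,0,0],[0,0,0,0]]'
python3 -m pendant '[[0,0,0,0],[0,0,0,0],[0,0,0,0],[0,0,-0.03,0],[0,0,-0.03,0]]' 0.5
python3 -m pendant '[[0.037,0,0,0],[0.037,0,0,0],[0.037,0,0,0],[0.037,0,0,0],[0.037,0,0,0],[0.037,0,0,0],[0.037,0,0,0],[0.037,0,0,0]]'
python3 -m pendant '[[0.037,-0.003,0,0],[0.037,-0.003,0,0],[0,0,0,0]]'
python3 - <<'E'
from h import *
print(go((.488,.211,.128),0.0))
c=cam("top")
for o in r.outline_of("latch_r_knob","top")[:3]:
    m=o["mask"]&(c["img"].max(2)<60)
    if m.any(): print(o["score"],m.sum(),back(c,np.argwhere(m).mean(0)[::-1],.125))
E
```

```text
time: 6.2
ee_pos: [0.4961, -0.1603, 0.1279]
eef_rot: [0.706, 0.708, 0.002, -0.002]
ft_force: [-3.2, 15.5, 2.0]
width: 0.0133
grip_force: 12.0
time: 6.62
ee_pos: [0.4946, -0.1649, 0.1877]
eef_rot: [0.707, 0.707, -0.001, -0.001]
ft_force: [1.6, 0.4, -0.2]
width: 0.0382
grip_force: 0.0
time: 7.28
ee_pos: [0.4959, 0.1326, 0.1885]
eef_rot: [0.708, 0.707, 0.0, 0.001]
ft_force: [1.2, -1.0, -0.0]
width: 0.0434
grip_force: 0.0
time: 7.53
ee_pos: [0.4879, 0.2132, 0.1888]
eef_rot: [0.704, 0.71, 0.002, -0.001]
ft_force: [-1.3, -0.8, -0.5]
width: 0.0432
grip_force: 0.0
(array([-2.4,  0. , 60.8]), np.float64(0.0081), 'toolyaw', np.float64(0.0081))
0.7 21 [[ 0.49556729 -0.1633632   0.125     ]]
0.6 2 [[ 0.65336453 -0.13133064  0.125     ]]
```

```bash
python3 -m pendant '[[-0.002,0,0.03,0],[0,0,0.03,0],[0,0,0,0]]' 0.5 12
python3 -m pendant '[[0,0,0,0],[0,0,0,0],[0,0,0,0],[0,0,0,0],[0,0,0,0],[0,0,0,0]]' 0 12
python3 -m pendant '[[0.003,0.0005,0,0],[0.003,0,0,0],[0.003,0,0,0],[0,0,0,0]]'
python3 -m pendant '[[0,0,0,0],[0,0,0,0],[0,0,0,0],[0,0,-0.04,0],[0,0,-0.04,0]]' 0.6
python3 - <<'E'
from h import *
c=cam("top")
for o in r.outline_of("latch_l_knob","top")[:3]:
    m=o["mask"]&(c["img"].max(2)<60)
    if m.any(): print(o["score"],m.sum(),back(c,np.argwhere(m).mean(0)[::-1],.125))
print(go((.514,-.354,.2),-0.06))
E
```

```text
time: 7.88
ee_pos: [0.4879, 0.1999, 0.1233]
eef_rot: [0.708, 0.706, -0.003, -0.001]
ft_force: [-1.0, -1.1, -1.1]
width: 0.0434
grip_force: 0.0
time: 8.38
ee_pos: [0.4888, 0.2038, 0.1288]
eef_rot: [0.707, 0.707, -0.0, -0.0]
ft_force: [-4.7, -1.1, 9.8]
width: 0.0136
grip_force: 12.0
time: 8.72
ee_pos: [0.4893, 0.2125, 0.1286]
eef_rot: [0.707, 0.707, -0.001, 0.0]
ft_force: [-6.1, -2.0, 6.8]
width: 0.0132
grip_force: 12.0
time: 9.13
ee_pos: [0.4888, 0.2117, 0.2074]
eef_rot: [0.707, 0.707, -0.002, -0.001]
ft_force: [1.5, 0.2, 1.1]
width: 0.039
grip_force: 0.0
(array([-568.2,   21.2,   12.6]), np.float64(0.0601), 'toolyaw', np.float64(0.0001))
```

```bash
python3 -m pendant '[[-0.04,0.0015,0,0.06],[-0.04,0.0015,0,0],[-0.04,0.0015,0,0],[-0.04,0.0015,0,0],[-0.04,0.0015,0,0],[-0.04,0.0015,0,0],[-0.04,0.0015,0,0]]' 0.6 20
python3 -m pendant '[[-0.04,-0.001,0,0],[-0.04,-0.001,0,0],[-0.04,-0.001,0,0],[-0.04,-0.001,0,0],[-0.04,-0.001,0,0],[-0.04,-0.001,0,0],[-0.04,-0.001,0,0]]'
python3 -m pendant '[[0,0,0,0],[0,0,0,0],[0,0,0,0]]'
python3 - <<'E'
from h import *
c=cam("top")
for o in r.outline_of("latch_l_knob","top")[:3]:
    m=o["mask"]&(c["img"].max(2)<60)
    if m.any(): print(o["score"],m.sum(),back(c,np.argwhere(m).mean(0)[::-1],.125))
print(go((.514,-.3535,.04),-0.06))
E
```

```text
time: 9.82
ee_pos: [0.4858, -0.0698, 0.2083]
eef_rot: [0.728, 0.686, 0.0, 0.0]
ft_force: [1.5, -0.7, -0.1]
width: 0.0521
grip_force: 0.0
time: 10.4
ee_pos: [0.4618, -0.3489, 0.208]
eef_rot: [0.728, 0.686, -0.0, 0.0]
ft_force: [0.8, -0.6, 0.3]
width: 0.0521
grip_force: 0.0
time: 10.65
ee_pos: [0.4625, -0.3464, 0.2077]
eef_rot: [0.728, 0.686, 0.0, -0.0]
ft_force: [0.0, 0.4, -0.5]
width: 0.0521
grip_force: 0.0
0.6 25 [[0.48910129 0.21792836 0.125     ]]
(array([ -5.1,  51.3, 168.1]), np.float64(0.0019), 'toolyaw', np.float64(-0.0581))
```

```bash
python3 -m pendant '[[-0.003,0.026,0,0],[-0.002,0.025,0,0],[0,0,0.04,0],[0,0,0.04,0],[0,0,0.03,0],[0,0,0,0],[0,0,0,0]]' 0.6 20
python3 - <<'E'
from h import *
print(go((.514,-.3535,.04),-0.06))
E
```

```text
time: 11.33
ee_pos: [0.5128, -0.3534, 0.0977]
eef_rot: [0.727, 0.686, -0.0, -0.001]
ft_force: [0.9, -0.5, 2.0]
width: 0.0523
grip_force: 0.0
(array([-0.1,  1.3, 57.7]), np.float64(0.0016), 'toolyaw', np.float64(-0.0584))
```

```bash
python3 -m pendant '[[0,0.001,0.03,0],[0,0,0.02,0],[0,0,0.0075,0],[0,0,0,0],[0,0,0,0]]' 0.6 25
python3 -m pendant '[[0,0,0,0],[0,0,0,0],[0,0,0,0],[0,0,0,0],[0,0,0,0],[0,0,0,0]]' 0 25
python3 -m pendant '[[0,0,-0.03,0],[0,0,-0.04,0],[0,0,-0.04,0],[0,0,-0.04,0],[0,0,-0.04,0],[0,0,0,0],[0,0,0,0]]'
python3 - <<'E'
from h import *
c=cam("side"); s=r.read_state(); print(s["ee_pos"],s["width"])
u,v=proj(c,s["ee_pos"])[0].astype(int); print(u,v)
cv2.imwrite("pics/s1.png",cv2.resize(c["img"][v-50:v+50,u-60:u+60,::-1],None,fx=5,fy=5,interpolation=cv2.INTER_CUBIC))
print(go((.452-.0175*.095,.123,.25),.0175))
E
```

```text
time: 11.75
ee_pos: [0.5152, -0.3553, 0.0429]
eef_rot: [0.728, 0.686, 0.0, 0.001]
ft_force: [0.1, -0.2, 1.0]
width: 0.052
grip_force: 0.0
time: 12.25
ee_pos: [0.5134, -0.355, 0.041]
eef_rot: [0.728, 0.685, -0.0, -0.0]
ft_force: [-4.4, 1.6, 6.7]
width: 0.0285
grip_force: 25.0
time: 12.83
ee_pos: [0.5148, -0.3553, 0.2327]
eef_rot: [0.728, 0.686, 0.0, 0.002]
ft_force: [-0.0, 0.6, -5.3]
width: 0.0282
grip_force: 25.0
[ 0.51375072 -0.35480544  0.23019359] 0.028435934835621242
390 149
(array([473.1, -92. , -19.8]), np.float64(-0.0776), 'toolyaw', np.float64(-0.0601))
```

View pics/s1.png

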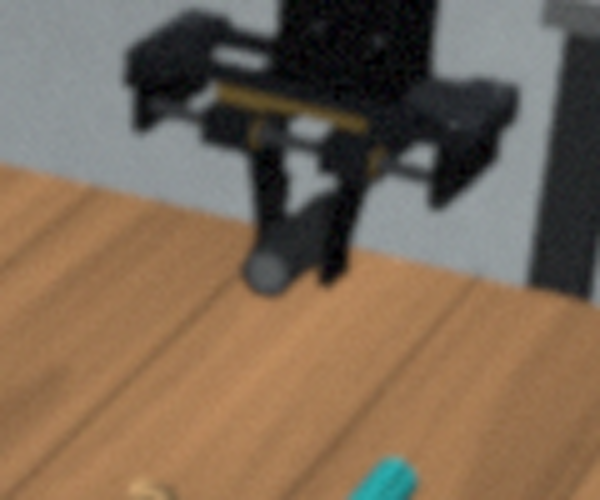

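```bash
python3 -m pendant '[[0.039,-0.008,0,-0.0776],[0.04,-0.005,0,0],[0.04,-0.005,0,0],[0.04,-0.005,0,0],[0.04,-0.005,0,0],[0.04,-0.005,0,0],[0.04,-0.005,0,0]]' 
python3 -m pendant '[[0.04,-0.005,0,0],[0.04,-0.003,0,0],[0.04,-0.003,0,0],[0.04,0,0,0],[0.02,0,0,0],[0,0,0,0],[0,0,0,0],[0,0,0,0]]' 
python3 - <<'E'
from h import *
print(go((.4503,.1205,.071),.0175))
E
```

```text
time: 13.47
ee_pos: [0.4721, -0.0742, 0.2282]
eef_rot: [0.701, 0.713, -0.001, -0.002]
ft_force: [1.3, 0.4, -3.5]
width: 0.0285
grip_force: 25.0
time: 14.13
ee_pos: [0.4592, 0.1027, 0.2289]
eef_rot: [0.701, 0.713, -0.001, -0.001]
ft_force: [0.4, -1.0, -4.7]
width: 0.0282
grip_force: 25.0
(array([ 18.1,  -8.2, 158. ]), np.float64(-0.0006), 'toolyaw', np.float64(0.0169))
```

```bash
python3 -m pendant '[[0.018,-0.008,0,0],[0,0,0.04,0],[0,0,0.04,0],[0,0,0.03,0],[0,0,0,0],[0,0,0,0]]' 
python3 - <<'E'
from h import *
print(go((.4503,.1205,.071),.0175))
E
```

```text
time: 14.63
ee_pos: [0.4507, 0.1204, 0.1196]
eef_rot: [0.701, 0.713, -0.001, -0.001]
ft_force: [0.7, 1.2, -3.6]
width: 0.0283
grip_force: 25.0
(array([ 0.1, -0.2, 48.6]), np.float64(-0.0014), 'toolyaw', np.float64(0.0161))
```

```bash
python3 -m pendant '[[0,0,0.025,0],[0,0,0.015,0],[0,0,0.004,0],[0,0,0.0025,0],[0,0,0,0],[0,0,0,0]]' 
python3 -m pendant '[[0,0,0.0015,0],[0,0,0.001,0],[0,0,0,0]]' 
python3 -m pendant '[[0,0,0,0],[0,0,0,0],[0,0,0,0],[0,0,0,0]]' 0.55
python3 -m pendant '[[0,0,-0.03,0],[0,0,-0.03,0],[0,0,-0.02,0],[0,0,0,0],[0,0,0,0]]' 
python3 - <<'E'
from h import *
print(go((.4503,.123,.125),np.pi/2+.0175))
C={n:cam(n) for n in("top","side")}
ps=[]
for n,w in(("top",(40,34)),("side",(40,34))):
    u,v=proj(C[n],[.4503,.123,.078])[0].astype(int)
    ps.append(cv2.resize(C[n]["img"][v-w[1]:v+w[1],u-w[0]:u+w[0],::-1],(400,340),interpolation=cv2.INTER_CUBIC))
cv2.imwrite("pics/v1.png",np.hstack(ps))
E
```

```text
time: 15.13
ee_pos: [0.4527, 0.1217, 0.0756]
eef_rot: [0.701, 0.713, 0.001, 0.001]
ft_force: [1.0, 0.2, -4.1]
width: 0.0281
grip_force: 25.0
time: 15.38
ee_pos: [0.4525, 0.1217, 0.0739]
eef_rot: [0.701, 0.713, 0.0, 0.001]
ft_force: [-9.8, -3.1, 18.7]
width: 0.0282
grip_force: 25.0
time: 15.72
ee_pos: [0.4523, 0.1218, 0.0721]
eef_rot: [0.701, 0.713, 0.001, 0.0]
ft_force: [0.0, -0.0, 0.1]
width: 0.0447
grip_force: 0.0
time: 16.13
ee_pos: [0.4526, 0.1217, 0.1526]
eef_rot: [0.701, 0.713, 0.001, 0.001]
ft_force: [-0.8, -0.6, -0.3]
width: 0.0478
grip_force: 0.0
(array([ 1.3, -2.4, 27.6]), np.float64(1.5706), 'toolyaw', np.float64(0.0173))
```

View pics/v1.png

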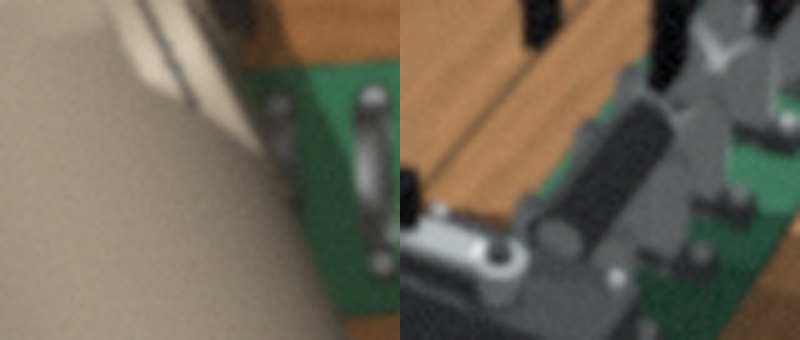

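```bash
python3 - <<'E'
from h import *
print(r.read_state()["joint_positions"])
E
python3 -m pendant '[[0,0,0,0.12],[0,0,0,0.12],[0,0,0,0.12],[0,0,0,0.12],[0,0,0,0.12],[0,0,0,0.12],[0,0,0,0.12],[0,0,0,0.12]]' 0.5
python3 -m pendant '[[0,0,0,0.12],[0,0,0,0.12],[0,0,0,0.12],[0,0,0,0.12],[0,0,0,0.13],[0,0,0,0],[0,0,0,0]]'
python3 - <<'E'
from h import *
print(r.read_state()["joint_positions"])
print(go((.4525-.007,.1225,.110),np.pi/2+.0175))
E
```

```text
[ 0.36506035  0.11209982 -0.75488147  1.9341654   0.08504066  1.12761526
 -0.40582284]
time: 16.9
ee_pos: [0.451, 0.1215, 0.1503]
eef_rot: [0.952, 0.306, -0.001, -0.0]
ft_force: [-0.9, -0.5, -0.8]
width: 0.0433
grip_force: 0.0
time: 17.48
ee_pos: [0.4512, 0.1216, 0.1506]
eef_rot: [1.0, 0.014, -0.001, 0.0]
ft_force: [-0.4, -0.1, 0.6]
width: 0.0433
grip_force: 0.0
[ 0.27087869  0.10085798 -0.65539654  1.93804883  0.06756902  1.12580244
 -1.95442948]
(array([-5.6, -1.1, 40.6]), np.float64(0.0101), 'toolyaw', np.float64(-1.5432))
```

```bash
python3 -m pendant '[[-0.006,-0.001,0.02,0.01],[0,0,0.02,0],[0,0,0.004,0],[0,0,0,0],[0,0,0,0]]'
python3 -m pendant '[[0,0,0.002,0],[0,0,0.001,0],[0,0,0,0]]'
python3 -m pendant '[[0,0,0.001,0],[0,0,0,0]]'
```

```text
time: 17.9
ee_pos: [0.4458, 0.1226, 0.1079]
eef_rot: [1.0, 0.008, -0.0, -0.0]
ft_force: [0.2, 0.4, 0.5]
width: 0.0435
grip_force: 0.0
time: 18.15
ee_pos: [0.446, 0.1225, 0.105]
eef_rot: [1.0, 0.007, 0.0, 0.0]
ft_force: [1.1, 0.5, 0.7]
width: 0.0435
grip_force: 0.0
time: 18.32
ee_pos: [0.4461, 0.1225, 0.1042]
eef_rot: [1.0, 0.007, 0.001, 0.0]
ft_force: [-0.9, 0.4, 3.9]
width: 0.0439
grip_force: 2.6
```

```bash
python3 - <<'E'
from h import *
s=r.read_state();print(s["ee_pos"],s["ft_force"])
c=cam("side")
u,v=proj(c,[.4503,.123,.085])[0].astype(int)
cv2.imwrite("pics/v2.png",cv2.resize(c["img"][v-45:v+30,u-50:u+50,::-1],(600,450),interpolation=cv2.INTER_CUBIC))
E
```

```text
[0.44606585 0.12253248 0.10420503] [-0.85049585  0.41715021  3.91023149]
```

```bash
python3 -m pendant '[[0,0,0.001,0],[0.001,0,0,0]]'
python3 -m pendant '[[0.002,0,0,0],[0.002,0,0,0],[0.002,0,0,0],[0.002,0,0,0]]'
python3 -m pendant '[[0.002,0,0,0],[0.002,0,0,0],[0.002,0,0,0],[0,0,0,0]]'
python3 -m pendant '[[0,0,-0.004,0],[0,0,-0.03,0],[0,0,-0.03,0],[0,0,0,0],[0,0,0,0]]'
python3 - <<'E'
from h import *
c=cam("side")
u,v=proj(c,[.4503,.123,.078])[0].astype(int)
cv2.imwrite("pics/v2.png",cv2.resize(c["img"][v-34:v+34,u-40:u+40,::-1],(560,476),interpolation=cv2.INTER_CUBIC))
E
```

```text
time: 18.53
ee_pos: [0.4467, 0.1226, 0.1039]
eef_rot: [1.0, 0.007, 0.0, 0.0]
ft_force: [-10.7, -2.3, 22.9]
width: 0.0431
grip_force: 11.5
time: 18.87
ee_pos: [0.4544, 0.1229, 0.1063]
eef_rot: [1.0, 0.007, -0.0, 0.001]
ft_force: [-26.3, -5.4, 59.3]
width: 0.0438
grip_force: 29.9
time: 19.2
ee_pos: [0.4603, 0.1231, 0.1083]
eef_rot: [1.0, 0.007, -0.0, 0.002]
ft_force: [-36.3, -9.5, 82.1]
width: 0.0435
grip_force: 40.9
time: 19.62
ee_pos: [0.4617, 0.1229, 0.1682]
eef_rot: [1.0, 0.007, 0.002, -0.0]
ft_force: [0.1, 0.6, -1.0]
width: 0.0429
grip_force: 0.0
```

View pics/v2.png

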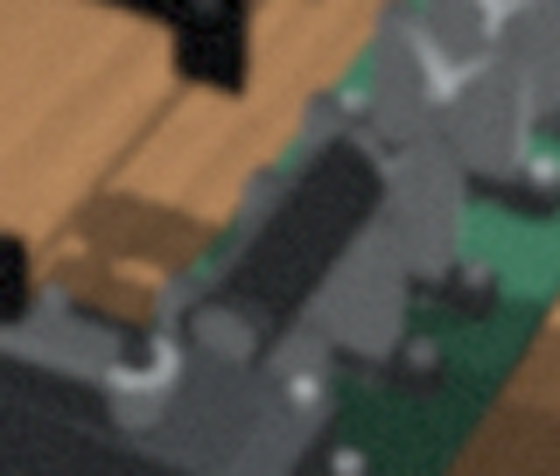

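```bash
python3 -m pendant '[[-0.009,0.001,0,-0.12],[0,0,0,-0.12],[0,0,0,-0.12],[0,0,0,-0.12],[0,0,0,-0.12],[0,0,0,-0.12],[0,0,0,-0.12]]' 0.6
python3 -m pendant '[[0,0,0,-0.12],[0,0,0,-0.12],[0,0,0,-0.12],[0,0,0,-0.12],[0,0,0,-0.12],[0,0,0,-0.12],[0,0,0,0],[0,0,0,0]]'
python3 - <<'E'
from h import *
print(go((.4525,.1217,.072),.0175))
E
```

```text
time: 20.25
ee_pos: [0.4509, 0.1213, 0.1652]
eef_rot: [0.909, 0.417, -0.001, -0.0]
ft_force: [-0.3, 0.2, 0.3]
width: 0.0522
grip_force: 0.0
time: 20.92
ee_pos: [0.4511, 0.1214, 0.1656]
eef_rot: [0.708, 0.707, -0.001, -0.001]
ft_force: [-0.6, 0.6, 0.0]
width: 0.0526
grip_force: 0.0
(array([ 0.3,  1.5, 93.6]), np.float64(-0.0187), 'toolyaw', np.float64(-0.0012))
```

```bash
python3 -m pendant '[[0,0.0015,0.04,-0.0187],[0,0,0.03,0],[0,0,0.0155,0],[0,0,0,0],[0,0,0,0]]' 0.6 25
python3 -m pendant '[[0,0,0,0],[0,0,0,0],[0,0,0,0],[0,0,0,0],[0,0,0,0],[0,0,0,0]]' 0 25
python3 -m pendant '[[0,0,-0.04,0],[0,0,-0.04,0],[0,0,-0.02,0],[0,0,0,0],[0,0,0,0]]'
python3 - <<'E'
from h import *
print(r.read_state()["width"],go((.57,.03,.10),0))
E
```

```text
time: 21.33
ee_pos: [0.4525, 0.1216, 0.0806]
eef_rot: [0.7, 0.714, -0.001, -0.001]
ft_force: [0.3, 0.0, 0.0]
width: 0.0521
grip_force: 0.0
time: 21.83
ee_pos: [0.4493, 0.1216, 0.0811]
eef_rot: [0.699, 0.715, -0.004, -0.002]
ft_force: [-21.5, -1.7, 19.7]
width: 0.0293
grip_force: 25.0
time: 22.25
ee_pos: [0.4535, 0.1214, 0.1817]
eef_rot: [0.7, 0.714, 0.001, 0.001]
ft_force: [-1.0, 0.4, -4.1]
width: 0.0293
grip_force: 25.0
0.029257104848814088 (array([-93.7, 114.4,  82. ]), np.float64(0.0206), 'toolyaw', np.float64(0.0206))
```

```bash
python3 -m pendant '[[-0.025,0.029,0,0.02],[-0.025,0.029,0,0],[-0.024,0.029,0,0],[-0.02,0.028,0,0],[0,0,0.04,0],[0,0,0.04,0],[0,0,0,0],[0,0,0,0]]'
python3 - <<'E'
from h import *
print(r.read_state()["width"],go((.57,.03,.02),0))
E
```

```text
time: 22.92
ee_pos: [0.5661, 0.0283, 0.0979]
eef_rot: [0.706, 0.708, -0.002, -0.003]
ft_force: [0.7, 0.6, -3.3]
width: 0.0292
grip_force: 25.0
0.02916142840903742 (array([ 1.7,  4.5, 77.8]), np.float64(0.0018), 'toolyaw', np.float64(0.0018))
```

```bash
python3 -m pendant '[[0,0.002,0.035,0],[0,0,0.03,0],[0,0,0.009,0],[0,0,0.002,0],[0,0,0,0]]'
python3 -m pendant '[[0,0,0.002,0],[0,0,0.001,0],[0,0,0,0]]'
python3 -m pendant '[[0,0,0.001,0],[0,0,0,0]]'
```

```text
time: 23.33
ee_pos: [0.5715, 0.0286, 0.0265]
eef_rot: [0.707, 0.708, 0.0, 0.0]
ft_force: [0.2, 0.2, -3.3]
width: 0.0293
grip_force: 25.0
time: 23.58
ee_pos: [0.5715, 0.0283, 0.0233]
eef_rot: [0.707, 0.708, 0.001, 0.001]
ft_force: [0.3, -0.3, -3.8]
width: 0.029
grip_force: 25.0
time: 23.75
ee_pos: [0.571, 0.0282, 0.0215]
eef_rot: [0.707, 0.708, 0.0, 0.0]
ft_force: [0.3, -0.2, -3.6]
width: 0.0294
grip_force: 25.0
```

```bash
python3 -m pendant '[[0,0,0.0015,0],[0,0,0.001,0],[0,0,0.0005,0],[0,0,0,0]]'
python3 -m pendant '[[0,0,0.0005,0],[0,0,0,0],[0,0,0,0]]'
```

```text
time: 24.08
ee_pos: [0.5709, 0.0282, 0.0186]
eef_rot: [0.707, 0.708, -0.0, 0.0]
ft_force: [-2.5, -2.0, 3.6]
width: 0.0288
grip_force: 25.0
time: 24.33
ee_pos: [0.5709, 0.0283, 0.0185]
eef_rot: [0.707, 0.708, -0.0, 0.0]
ft_force: [-5.4, -1.3, 9.7]
width: 0.0293
grip_force: 25.0
```

```bash
python3 -m pendant '[[0,0,0,0],[0,0,0,0],[0,0,0,0],[0,0,-0.03,0],[0,0,-0.03,0]]' 0.55
python3 -m pendant '[[0,0,0,0.12],[0,0,0,0.12],[0,0,0,0.12],[0,0,0,0.12],[0,0,0,0.12],[0,0,0,0.12],[0,0,0,0.12],[0,0,0,0.12]]' 0.5
python3 -m pendant '[[0,0,0,0.12],[0,0,0,0.12],[0,0,0,0.12],[0,0,0,0.12],[0,0,0,0.13],[0,0,0,0],[0,0,0,0]]'
python3 - <<'E'
from h import *
c=cam("side")
print(go((.565,.03,.05),np.pi/2),r.read_state()["ee_pos"])
o=min(r.outline_of("axle0","side"),key=lambda o:np.linalg.norm(o["bbox"][:2]-proj(c,[.571,.03,.015])[0]))
print(o["bbox"],proj(c,[.571,.03,.015]),fit("axle0",[(c,o["mask"])],(.571,.03,0),.015))
u,v=proj(c,[.571,.03,.02])[0].astype(int)
cv2.imwrite("pics/v3.png",cv2.resize(c["img"][v-34:v+34,u-40:u+40,::-1],(480,408),interpolation=cv2.INTER_CUBIC))
E
```

```text
time: 24.75
ee_pos: [0.5695, 0.0283, 0.0768]
eef_rot: [0.707, 0.708, -0.001, -0.001]
ft_force: [1.2, 0.1, 1.1]
width: 0.0466
grip_force: 0.0
time: 25.42
ee_pos: [0.5709, 0.0284, 0.0775]
eef_rot: [0.954, 0.299, 0.0, 0.0]
ft_force: [0.2, 0.5, 0.6]
width: 0.0436
grip_force: 0.0
time: 26.0
ee_pos: [0.5708, 0.0284, 0.0775]
eef_rot: [1.0, 0.006, 0.0, 0.0]
ft_force: [-0.3, -0.3, 0.2]
width: 0.0433
grip_force: 0.0
(array([-5.8, -1.6, 27.5]), np.float64(0.0119), 'toolyaw', np.float64(-1.5589)) [0.5707937  0.02843948 0.07751321]
[297.8, 291.8, 27.9, 28.1] [[298.87534335 287.50648516]] (array([0.5684895 , 0.03212907, 0.02681493]), np.float64(0.07943925233644855))
```

View pics/v3.png

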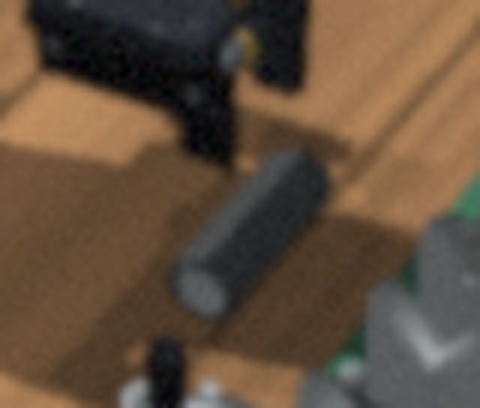

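```bash
python3 -m pendant '[[0,-0.04,-0.03,0.01],[0,-0.04,0,0],[0,-0.04,0,0],[0,-0.04,0,0],[0,0,0,0],[0,0,0,0]]' 
python3 - <<'E'
from h import *
ps=[]
for n in("top","side"):
    c=cam(n)
    o=min(r.outline_of("axle0",n),key=lambda o:np.linalg.norm(o["bbox"][:2]-proj(c,[.571,.03,.015])[0]))
    print(o["bbox"],fit("axle0",[(c,o["mask"])],(.571,.03,0),.015))
    u,v=proj(c,[.571,.03,.015])[0].astype(int)
    ps.append(cv2.resize(c["img"][v-25:v+25,u-30:u+30,::-1],(400,340),interpolation=cv2.INTER_CUBIC))
cv2.imwrite("pics/v4.png",np.hstack(ps))
E
```

```text
time: 26.6
ee_pos: [0.5701, 0.1849, 0.1025]
eef_rot: [1.0, 0.002, -0.0, -0.001]
ft_force: [0.2, -0.3, -0.1]
width: 0.0433
grip_force: 0.0
[275.1, 251.8, 36.4, 15.7] (array([ 0.55278968,  0.03089043, -0.01899224]), np.float64(0.12862318840579712))
[302.1, 291.8, 26.1, 32.5] (array([ 0.55506111,  0.03471701, -0.0022037 ]), np.float64(0.024663677130044803))
```

View pics/v4.png

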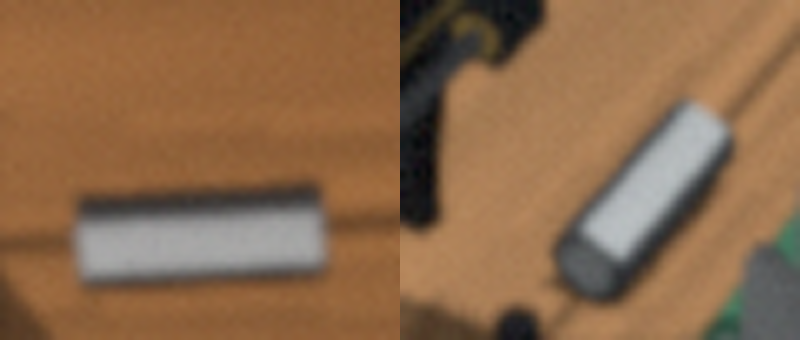

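```bash
cat >> h.py <<'E'
FL=np.array([[x,y,12] for x in(-9,9) for y in(-40,40)])/1000.
def flatfit(xy,z,cams=("top","side"),phi0=(-1.,-.5,0,.5,1.)):
    """returns x,y,yaw,phi (phi>0: flat leans to +x), cost, also per-camera"""
    V=[]
    for n in cams:
        c=cam(n); p=proj(c,[*xy,z])[0]
        o=min(r.outline_of("axle0",n),key=lambda o:np.linalg.norm(o["bbox"][:2]-p))
        if np.linalg.norm(o["bbox"][:2]-p)>15: print("no axle",n); continue
        im=c["img"].astype(int); br=cv2.dilate(o["mask"].astype(np.uint8),np.ones((3,3)))>0
        br&=(im.min(2)>105)&(im.max(2)-im.min(2)<40)
        V.append((c,o["mask"],br)); print(n,o["mask"].sum(),br.sum())
    def cost(v):
        s=0
        Rm=R.from_euler('zy',[v[2],v[3]]).as_matrix()
        for c,m,b in V:
            q=raster(c,M["axle0"],v[:2],z,v[2]); s+=1-(q&m).sum()/max(1,(q|m).sum())
            f=np.zeros((480,640),np.uint8); cv2.fillConvexPoly(f,cv2.convexHull((proj(c,FL@Rm.T+[v[0],v[1],z])*16).astype(np.int32)),1,shift=4); f=f>0
            # hide if facing away
            n=Rm[:,2]
            if (np.asarray(c["xyz"])-[v[0],v[1],z])@n<0: f[:]=0
            s+=1-(f&b).sum()/max(1,(f|b).sum())
        return s/len(V)/2
    best=None
    for p in phi0:
        x=np.array([*xy,0.,p])
        for k in(.01,.004):
            sim=np.vstack([x]+[x+np.eye(4)[i]*k*[1,1,5,20][i] for i in range(4)])
            o=minimize(cost,x,method="Nelder-Mead",options=dict(initial_simplex=sim,xatol=1e-4,fatol=1e-5)); x=o.x
        if best is None or o.fun<best[1]: best=(np.round(o.x,4),round(o.fun,3))
    return best
E
python3 - <<'E'
from h import *
print(flatfit((.554,.033),.015)); print(flatfit((.554,.033),.015,("side",))); print(flatfit((.554,.033),.015,("top",)))
E
```

```text
top 467 348
side 387 202
(array([ 0.5575,  0.032 , -0.0055, -0.4953]), np.float64(0.237))
side 364 166
(array([0.562 , 0.0341, 0.0059, 0.1998]), np.float64(0.107))
top 482 254
(array([ 0.5627,  0.0305, -0.0421,  0.406 ]), np.float64(0.13))
```

```bash
for i in 1 2 3; do python3 -m pendant '[[0,0,0,0],[0,0,0,0],[0,0,0,0],[0,0,0,0],[0,0,0,0],[0,0,0,0],[0,0,0,0],[0,0,0,0]]' | head -1; done
python3 - <<'E'
from h import *
print(flatfit((.561,.032),.015))
E
for i in 1 2 ; do python3 -m pendant '[[0,0,0,0],[0,0,0,0],[0,0,0,0],[0,0,0,0],[0,0,0,0],[0,0,0,0],[0,0,0,0],[0,0,0,0]]' | head -1; done
python3 - <<'E'
from h import *
print(flatfit((.561,.032),.015))
E
```

```text
time: 27.87
time: 28.53
time: 29.2
top 482 280
side 421 179
(array([ 0.5611,  0.0329, -0.0153,  0.0459]), np.float64(0.103))
time: 30.07
time: 30.73
top 522 301
side 342 183
(array([ 0.5602,  0.0328, -0.0033,  0.0841]), np.float64(0.122))
```

```bash
python3 -m pendant '[[-0.003,0.038,0,0],[-0.003,0.038,0,0],[-0.002,0.038,0,0],[-0.0015,0.038,0,0],[0,0,0,0],[0,0,0,0],[0,0,0,0],[0,0,0,0]]' 1 30
python3 - <<'E'
from h import *
print(go((.5607,.0328,.015),np.pi/2-.005), flatfit((.561,.032),.015,("side",)))
E
```

```text
time: 31.6
ee_pos: [0.5609, 0.0312, 0.1026]
eef_rot: [1.0, -0.001, 0.0, -0.0]
ft_force: [0.5, -0.3, 0.2]
width: 0.0848
grip_force: 0.0
side 383 6
(array([-0.2, -1.5, 87.6]), np.float64(0.004), 'toolyaw', np.float64(-1.5718)) (array([0.5621, 0.036 , 0.0011, 0.9611]), np.float64(0.51))
```

```bash
python3 -m pendant '[[0,-0.002,0.035,0],[0,0,0.03,0],[0,0,0,0]]' 1
python3 -m pendant '[[0,0,0.01,0],[0,0,0.008,0],[0,0,0.004,0],[0,0,0,0],[0,0,0,0]]'
```

```text
time: 31.95
ee_pos: [0.5572, 0.0323, 0.0324]
eef_rot: [1.0, -0.001, -0.004, 0.0]
ft_force: [-0.7, -0.7, -1.1]
width: 0.087
grip_force: 0.0
time: 32.37
ee_pos: [0.5614, 0.0317, 0.0163]
eef_rot: [1.0, -0.001, 0.0, 0.0]
ft_force: [-0.6, -0.8, -0.1]
width: 0.0871
grip_force: 0.0
```

Clear on both sides. Close and lift.

```bash
python3 -m pendant '[[0,0,0,0],[0,0,0,0],[0,0,0,0],[0,0,0,0],[0,0,0,0]]' 0 35
python3 -m pendant '[[0,0,-0.01,0],[0,0,-0.03,0],[0,0,-0.04,0],[0,0,-0.04,0],[0,0,0,0],[0,0,0,0],[0,0,0,0]]'
python3 - <<'E'
from h import *
s=r.read_state(); print(s["ee_pos"],s["width"],go((.4503,.123,.17),np.pi/2+.0175))
c=cam("side")
u,v=proj(c,s["ee_pos"])[0].astype(int)
cv2.imwrite("pics/v5.png",cv2.resize(c["img"][v-30:v+30,u-40:u+40,::-1],(480,360),interpolation=cv2.INTER_CUBIC))
E
```

```text
time: 32.78
ee_pos: [0.5615, 0.0316, 0.0163]
eef_rot: [1.0, -0.001, 0.001, 0.0]
ft_force: [-1.7, 0.8, 5.6]
width: 0.0798
grip_force: 35.0
time: 33.37
ee_pos: [0.5601, 0.0314, 0.1348]
eef_rot: [1.0, -0.001, -0.001, 0.0]
ft_force: [-0.1, -0.0, -5.5]
width: 0.0798
grip_force: 35.0
[0.56010334 0.03139087 0.13483628] 0.07979840697894801 (array([-110.1,  -91.3,  -35.1]), np.float64(-0.0205), 'toolyaw', np.float64(-1.5738))
```

View pics/v5.png

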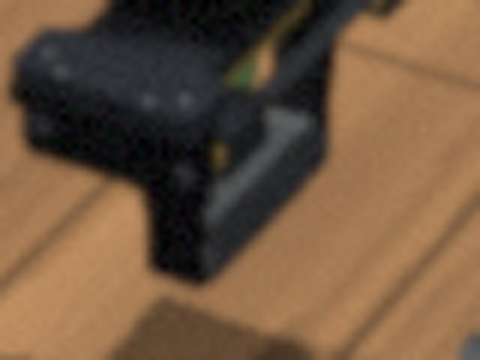

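```bash
python3 -m pendant '[[0,0,-0.035,-0.0205],[-0.027,-0.023,0,0],[-0.028,-0.023,0,0],[-0.028,-0.023,0,0],[-0.027,-0.022,0,0],[0,0,0,0],[0,0,0,0],[0,0,0,0]]'
python3 - <<'E'
from h import *
print(go((.4503,.1225,.08),np.pi/2+.0175))
E
```

```text
time: 34.08
ee_pos: [0.4489, 0.1201, 0.1695]
eef_rot: [1.0, 0.009, -0.001, 0.0]
ft_force: [-0.3, -0.3, -4.0]
width: 0.0799
grip_force: 35.0
(array([ 1.6, -2.4, 89.5]), np.float64(-0.0), 'toolyaw', np.float64(-1.5533))
```

```bash
python3 -m pendant '[[0.0015,-0.002,0.03,0],[0,0,0.03,0],[0,0,0.022,0],[0,0,0,0],[0,0,0,0]]'
python3 -m pendant '[[0,0,0.003,0],[0,0,0.002,0],[0,0,0,0],[0,0,0,0]]'
```

```text
time: 34.5
ee_pos: [0.4503, 0.1219, 0.0876]
eef_rot: [1.0, 0.008, -0.002, 0.0]
ft_force: [0.9, 0.5, -2.9]
width: 0.0798
grip_force: 35.0
time: 34.83
ee_pos: [0.4513, 0.1228, 0.0843]
eef_rot: [1.0, 0.009, 0.001, -0.0]
ft_force: [-0.0, -0.3, -4.0]
width: 0.08
grip_force: 35.0
```

```bash
python3 -m pendant '[[0,0,0.002,0],[0,0,0.001,0],[0,0,0.001,0],[0,0,0,0]]'
python3 -m pendant '[[0,0,0.0005,0],[0,0,0,0]]'
```

```text
time: 35.17
ee_pos: [0.4509, 0.1227, 0.0798]
eef_rot: [1.0, 0.009, 0.0, 0.0]
ft_force: [-1.8, -0.1, 0.5]
width: 0.0796
grip_force: 35.0
time: 35.33
ee_pos: [0.4509, 0.1227, 0.0797]
eef_rot: [1.0, 0.009, 0.0, 0.0]
ft_force: [-5.4, -1.3, 8.0]
width: 0.08
grip_force: 35.0
```

```bash
python3 -m pendant '[[-0.0005,0,0,0],[0,0,0,0],[0,0,0,0],[0,0,0,0],[0,0,0,0]]' 0.96
python3 -m pendant '[[0,0,-0.01,0],[0,0,-0.03,0],[0,0,-0.04,0],[0.02,0.03,-0.03,0],[0.03,0.03,0,0],[0.03,0.03,0,0],[0.03,0.03,0,0],[0,0,0,0]]'
python3 - <<'E'
from h import *
ps=[]
for n in("top","side"):
    c=cam(n); u,v=proj(c,[.4503,.123,.078])[0].astype(int)
    ps.append(cv2.resize(c["img"][v-25:v+25,u-30:u+30,::-1],(400,340),interpolation=cv2.INTER_CUBIC))
cv2.imwrite("pics/v6.png",np.hstack(ps))
print(flatfit((.4503,.123),.078)); print(flatfit((.4503,.123),.078,("side",)))
E
```

```text
time: 35.75
ee_pos: [0.4504, 0.1227, 0.0791]
eef_rot: [1.0, 0.009, 0.0, 0.0]
ft_force: [0.5, 0.4, 0.0]
width: 0.0834
grip_force: 0.0
time: 36.42
ee_pos: [0.5622, 0.0019, 0.1858]
eef_rot: [1.0, 0.004, 0.001, 0.001]
ft_force: [-1.3, -0.1, -0.6]
width: 0.0838
grip_force: 0.0
top 558 356
side 464 240
(array([ 0.45  ,  0.1237,  0.0289, -0.0061]), np.float64(0.123))
side 495 242
(array([ 0.4507,  0.1241,  0.021 , -0.0224]), np.float64(0.064))
```

View pics/v6.png

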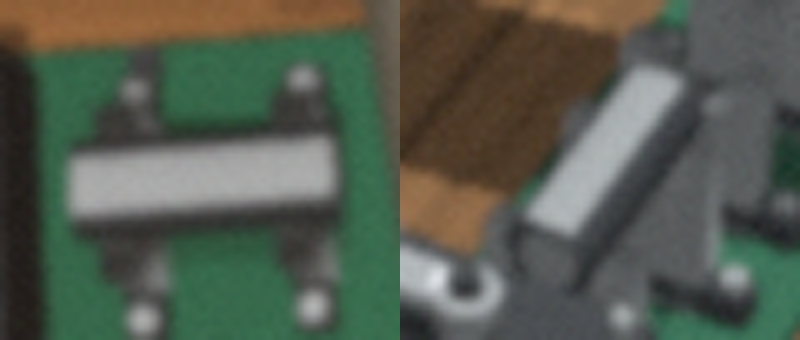

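```bash
python3 - <<'E'
from h import *
vv=[]
for n in("top","side"):
    c=cam(n); p=proj(c,[.4438,-.351,.048])[0]
    o=min(r.outline_of("axle0",n),key=lambda o:np.linalg.norm(o["bbox"][:2]-p)); print(o["bbox"],p)
    vv.append((c,o["mask"]))
for q in(vv,vv[:1],vv[1:]): print(fit("axle0",q,(.444,-.35,-.05),.048))
print(r.read_state()["joint_positions"][6],go((.444,-.35,.186),np.pi/2-.06))
E
```

```text
[459.0, 290.2, 38.4, 16.7] [460.06503397 289.73577127]
[405.5, 216.2, 22.3, 20.3] [407.45788827 215.51988198]
(array([ 0.44571394, -0.34834666, -0.04101851]), np.float64(0.10388438224282404))
(array([ 0.44352657, -0.34734506, -0.07398229]), np.float64(0.0882825040128411))
(array([ 0.44550458, -0.34759129, -0.07492212]), np.float64(0.10763888888888884))
-1.719744601332335 (array([-1.208e+02,  3.577e+02, -1.000e-01]), np.float64(0.0781), 'toolyaw', np.float64(-1.5527))
```

```bash
python3 -m pendant '[[-0.013,0.039,0,0.0781],[-0.016,0.038,0,0],[-0.016,0.038,0,0],[-0.016,0.038,0,0],[-0.016,0.038,0,0],[-0.016,0.038,0,0],[-0.016,0.038,0,0],[-0.016,0.038,0,0]]' 1 35
python3 -m pendant '[[-0.014,0.038,0,0],[0,0,0,0],[0,0,0,0],[0,0,0,0]]'
python3 - <<'E'
from h import *
print(go((.4448,-.3475,.05),np.pi/2-.06))
E
```

```text
time: 37.68
ee_pos: [0.4171, -0.2899, 0.1861]
eef_rot: [1.0, -0.03, 0.0, 0.0]
ft_force: [1.0, -0.5, 0.1]
width: 0.0868
grip_force: 0.0
time: 38.02
ee_pos: [0.4023, -0.325, 0.1857]
eef_rot: [1.0, -0.03, 0.0, -0.0]
ft_force: [-0.3, -0.2, 0.4]
width: 0.0874
grip_force: 0.0
(array([ 43.8,  20. , 135.7]), np.float64(-0.0005), 'toolyaw', np.float64(-1.6313))
```

```bash
python3 -m pendant '[[0.022,0.01,0,0],[0.0215,0.01,0,0],[0,0,0.035,0],[0,0,0.035,0],[0,0,0,0],[0,0,0,0],[0,0,0,0]]'
python3 - <<'E'
from h import *
print(go((.4448,-.3475,.05),np.pi/2-.06))
E
```

```text
time: 38.6
ee_pos: [0.4453, -0.3477, 0.1176]
eef_rot: [1.0, -0.03, 0.001, 0.0]
ft_force: [0.5, -1.0, 0.6]
width: 0.0869
grip_force: 0.0
(array([-0.6, -0.2, 67.6]), np.float64(0.0008), 'toolyaw', np.float64(-1.63))
```

```bash
python3 -m pendant '[[0,0,0.03,0],[0,0,0.01,0],[0,0,0.004,0],[0,0,0.003,0],[0,0,0,0],[0,0,0,0]]'
python3 -m pendant '[[0,0,0.003,0],[0,0,0,0]]'
```

```text
time: 39.1
ee_pos: [0.4448, -0.3485, 0.0699]
eef_rot: [1.0, -0.03, 0.001, 0.0]
ft_force: [-0.1, -0.5, 0.3]
width: 0.0874
grip_force: 0.0
time: 39.27
ee_pos: [0.4444, -0.3482, 0.066]
eef_rot: [1.0, -0.03, 0.0, 0.0]
ft_force: [0.1, 1.0, -0.3]
width: 0.0868
grip_force: 0.0
```

Clear of both ends. Down to the axis, close, lift.

```bash
python3 -m pendant '[[0,0,0.01,0],[0,0,0.006,0],[0,0,0,0],[0,0,0,0]]'
python3 -m pendant '[[0,0,0,0],[0,0,0,0],[0,0,0,0],[0,0,0,0],[0,0,0,0]]' 0 40
python3 -m pendant '[[0,0,-0.01,0],[0,0,-0.03,0],[0,0,-0.04,0],[0,0,-0.04,0],[0,0,0,0],[0,0,0,0],[0,0,0,0]]'
python3 - <<'E'
from h import *
print(go((.57,.03,.17),np.pi/2))
E
```

```text
time: 39.6
ee_pos: [0.4438, -0.3478, 0.0489]
eef_rot: [1.0, -0.03, -0.001, -0.0]
ft_force: [-0.1, 0.5, -0.0]
width: 0.0872
grip_force: 0.0
time: 40.02
ee_pos: [0.4443, -0.348, 0.0498]
eef_rot: [1.0, -0.03, 0.0, -0.0]
ft_force: [0.5, 1.1, 0.0]
width: 0.0794
grip_force: 40.0
time: 40.6
ee_pos: [0.4437, -0.3479, 0.1692]
eef_rot: [1.0, -0.03, -0.0, -0.0]
ft_force: [-0.1, 0.1, -4.8]
width: 0.0801
grip_force: 40.0
(array([ 103.2, -384.8,   -0.7]), np.float64(-0.0606), 'toolyaw', np.float64(-1.6314))
```

```bash
python3 -m pendant '[[0.016,-0.037,0,0],[0.016,-0.037,0,0],[0.016,-0.037,0,0],[0.016,-0.037,0,0],[0.016,-0.037,0,0],[0.016,-0.037,0,0],[0.008,-0.037,0,0],[0.004,-0.037,0,0]]'
python3 -m pendant '[[0,-0.037,0,-0.06],[0,-0.037,0,0],[0,-0.01,0,0],[0,0,0.04,0],[0,0,0.04,0],[0,0,0,0],[0,0,0,0],[0,0,0,0]]'
python3 - <<'E'
from h import *
print(go((.575,.03,.0175),np.pi/2))
E
```

```text
time: 41.27
ee_pos: [0.5695, -0.0571, 0.1674]
eef_rot: [1.0, -0.03, -0.002, -0.0]
ft_force: [0.9, -0.4, -4.3]
width: 0.0799
grip_force: 40.0
time: 41.93
ee_pos: [0.5726, 0.0246, 0.0907]
eef_rot: [1.0, -0.0, 0.0, -0.0]
ft_force: [1.8, -0.4, -2.3]
width: 0.0799
grip_force: 40.0
(array([ 2.4, -5.4, 73.2]), np.float64(-0.001), 'toolyaw', np.float64(-1.5718))
```

```bash
python3 -m pendant '[[0,0,0.035,0],[0,0,0.028,0],[0,0,0.006,0],[0,0,0.002,0],[0,0,0.001,0],[0,0,0,0]]'
python3 -m pendant '[[0,0,0.001,0],[0,0,0.0005,0],[0,0,0,0]]'
```

```text
time: 42.43
ee_pos: [0.5738, 0.0249, 0.02]
eef_rot: [1.0, -0.0, 0.002, -0.0]
ft_force: [0.2, 0.7, -3.8]
width: 0.0797
grip_force: 40.0
time: 42.68
ee_pos: [0.5727, 0.0248, 0.017]
eef_rot: [1.0, -0.0, 0.001, 0.0]
ft_force: [0.8, -0.1, -3.6]
width: 0.0797
grip_force: 40.0
```

```bash
python3 -m pendant '[[0,0,0.001,0],[0,0,0.0005,0],[0,0,0,0],[0,0,0,0]]'
python3 -m pendant '[[0,0,0,0],[0,0,0,0],[0,0,0,0],[0,0,0,0],[0,0,-0.03,0],[0,0,-0.04,0],[0,-0.035,0,0],[0,-0.035,0,0]]' 1
python3 -m pendant '[[0,-0.035,0,0],[0,-0.035,0,0],[0,0,0,0],[0,0,0,0],[0,0,0,0],[0,0,0,0],[0,0,0,0],[0,0,0,0]]'
python3 - <<'E'
from h import *
ps=[]
for n in("top","side"):
    c=cam(n); u,v=proj(c,[.572,.025,.015])[0].astype(int)
    ps.append(cv2.resize(c["img"][v-38:v+38,u-45:u+45,::-1],(400,340),interpolation=cv2.INTER_CUBIC))
    for o in r.outline_of("axle0",n): print(n,o["score"],o["bbox"],back(c,o["bbox"][:2],.015))
cv2.imwrite("pics/v7.png",np.hstack(ps))
E
```

```text
time: 43.02
ee_pos: [0.5727, 0.0248, 0.0167]
eef_rot: [1.0, -0.0, 0.001, 0.0]
ft_force: [-7.4, -1.1, 16.0]
width: 0.0794
grip_force: 40.0
time: 43.68
ee_pos: [0.5744, 0.0935, 0.0875]
eef_rot: [1.0, -0.003, 0.003, 0.0]
ft_force: [0.6, 0.9, -1.0]
width: 0.0868
grip_force: 0.0
time: 44.35
ee_pos: [0.5725, 0.1635, 0.0847]
eef_rot: [1.0, -0.001, 0.0, 0.0]
ft_force: [0.3, 0.3, 0.5]
width: 0.0866
grip_force: 0.0
top 0.94 [473.6, 356.8, 37.1, 27.7] [[ 0.30445004 -0.37268496  0.015     ]]
top 0.75 [442.8, 169.8, 29.4, 41.7] [[ 0.72125987 -0.35091127  0.015     ]]
top 0.72 [514.0, 264.4, 42.7, 12.6] [[ 0.49629049 -0.48382552  0.015     ]]
top 0.55 [282.5, 255.9, 35.6, 14.9] [[0.54322077 0.02026495 0.015     ]]
side 0.81 [306.9, 291.7, 25.2, 28.8] [[0.54676874 0.03379101 0.015     ]]
side 0.8 [322.8, 309.0, 33.7, 30.8] [[0.48561374 0.0680453  0.015     ]]
side 0.58 [455.4, 232.9, 26.9, 16.1] [[ 0.31136418 -0.38398854  0.015     ]]
side 0.55 [403.3, 200.2, 19.6, 15.8] [[ 0.50083436 -0.47609275  0.015     ]]
side 0.52 [320.9, 200.9, 21.8, 22.7] [[ 0.7149795  -0.34750687  0.015     ]]
```

View pics/v7.png

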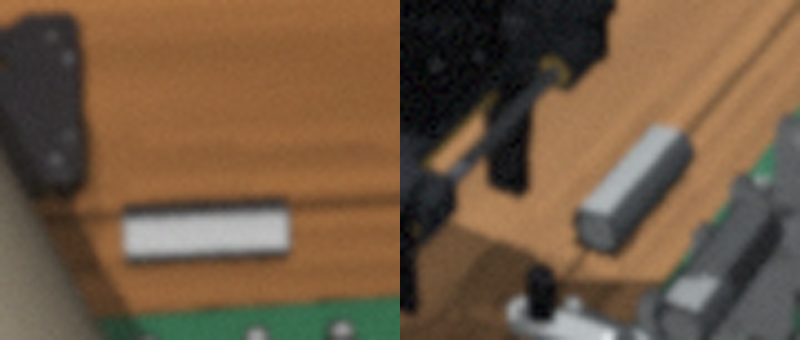

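```bash
for i in 1 2 3 4 5 6; do python3 -m pendant '[[0,0,0,0],[0,0,0,0],[0,0,0,0],[0,0,0,0],[0,0,0,0],[0,0,0,0],[0,0,0,0],[0,0,0,0]]' | head -1; done
python3 - <<'E'
from h import *
print(flatfit((.546,.028),.015)); print(flatfit((.546,.028),.015))
print(go((.5455,.027,.085),np.pi/2))
E
```

```text
time: 45.22
time: 45.88
time: 46.55
time: 47.22
time: 47.88
time: 48.55
top 557 358
side 370 211
(array([ 0.5466,  0.0259, -0.0172, -0.3087]), np.float64(0.148))
top 517 333
side 385 188
(array([ 0.5487,  0.0264, -0.0527, -0.025 ]), np.float64(0.133))
(array([-26.7, 137.8,  -0.3]), np.float64(-0.0005), 'toolyaw', np.float64(-1.5713))
```

```bash
for i in 1 2 3 4 5 6; do python3 -m pendant '[[0,0,0,0],[0,0,0,0],[0,0,0,0],[0,0,0,0],[0,0,0,0],[0,0,0,0],[0,0,0,0],[0,0,0,0]]' | head -1; done
python3 - <<'E'
from h import *
for i in range(3): print(flatfit((.546,.028),.015))
E
```

```text
time: 49.62
time: 50.28
time: 50.95
time: 51.62
time: 52.28
time: 52.95
top 487 271
side 441 164
(array([ 0.5523,  0.0245, -0.0086,  0.1692]), np.float64(0.118))
top 507 273
side 417 165
(array([ 0.5524,  0.0245, -0.0017,  0.1675]), np.float64(0.106))
top 503 273
side 402 164
(array([ 0.5522,  0.0246, -0.0028,  0.1761]), np.float64(0.109))
```

```bash
for i in 1 2 3; do python3 -m pendant '[[0,0,0,0],[0,0,0,0],[0,0,0,0],[0,0,0,0],[0,0,0,0],[0,0,0,0],[0,0,0,0],[0,0,0,0]]' | head -1; done
python3 - <<'E'
from h import *
print(flatfit((.551,.025),.015))
E
for i in 1 2 3; do python3 -m pendant '[[0,0,0,0],[0,0,0,0],[0,0,0,0],[0,0,0,0],[0,0,0,0],[0,0,0,0],[0,0,0,0],[0,0,0,0]]' | head -1; done
python3 - <<'E'
from h import *
print(flatfit((.551,.025),.015)); print(go((.551,.025,.085),np.pi/2))
E
```

```text
time: 54.22
time: 54.88
time: 55.55
no axle top
no axle side
time: 56.42
time: 57.08
time: 57.75
top 476 272
side 352 165
(array([0.5512, 0.0258, 0.0086, 0.2112]), np.float64(0.137))
(array([-21.2, 139.8,  -0.3]), np.float64(-0.0005), 'toolyaw', np.float64(-1.5713))Traceback (most recent call last):
  File "<stdin>", line 2, in <module>
  File "h.py", line 74, in flatfit
    o=minimize(cost,x,method="Nelder-Mead",options=dict(initial_simplex=sim,xatol=1e-4,fatol=1e-5)); x=o.x
    res = _minimize_neldermead(fun, x0, args, callback, bounds=bounds,
                               **options)
    fsim[k] = func(sim[k])
              ~~~~^^^^^^^^
    fx = function(np.copy(x), *(wrapper_args + args))
  File "h.py", line 68, in cost
    return s/len(V)/2
           ~^~~~~~~
ZeroDivisionError: division by zero
```

```bash
python3 -m pendant '[[-0.006,0.035,0,0],[-0.006,0.035,0,0],[-0.006,0.035,0,0],[-0.0055,0.035,0,0],[0,0,0,0],[0,0,0.03,0],[0,0,0,0],[0,0,0,0]]' 0.5
python3 - <<'E'
from h import *
print(go((.549,.025,.041),np.pi/2))
E
```

```text
time: 58.62
ee_pos: [0.5475, 0.0251, 0.0539]
eef_rot: [1.0, -0.0, -0.002, -0.0]
ft_force: [0.6, 0.2, 0.2]
width: 0.0457
grip_force: 0.0
(array([ 1.5,  0.1, 12.9]), np.float64(-0.0001), 'toolyaw', np.float64(-1.5709))
```

```bash
python3 -m pendant '[[0.001,0,0.006,0],[0,0,0.005,0],[0,0,0.002,0],[0,0,0,0],[0,0,0,0]]'
python3 -m pendant '[[0,0,0.001,0],[0,0,0.001,0],[0,0,0,0]]'
python3 -m pendant '[[0,0,0.001,0],[0,0,0,0],[0,0,0,0]]'
```

```text
time: 59.03
ee_pos: [0.5497, 0.025, 0.0418]
eef_rot: [1.0, -0.0, 0.0, 0.0]
ft_force: [0.4, 0.9, -0.2]
width: 0.0438
grip_force: 0.0
time: 59.28
ee_pos: [0.5497, 0.0248, 0.0398]
eef_rot: [1.0, -0.0, 0.0, 0.0]
ft_force: [-0.3, 0.6, 1.5]
width: 0.0434
grip_force: 0.5
time: 59.53
ee_pos: [0.5503, 0.0248, 0.0396]
eef_rot: [1.0, -0.0, 0.001, 0.0]
ft_force: [-1.5, -0.4, 7.4]
width: 0.0438
grip_force: 3.8
```

```bash
python3 -m pendant '[[-0.002,0,0,0],[0,0,0,0],[0,0,0,0]]'
python3 -m pendant '[[-0.001,0,0.0003,0],[0,0,0,0],[0,0,0,0]]'
python3 -m pendant '[[-0.001,0,0.0002,0],[0,0,0,0],[0,0,0,0]]'
```

```text
time: 59.78
ee_pos: [0.5478, 0.0248, 0.0391]
eef_rot: [1.0, -0.0, 0.0, 0.0]
ft_force: [-1.3, 0.2, 6.2]
width: 0.0434
grip_force: 2.9
time: 60.03
ee_pos: [0.5469, 0.0248, 0.0389]
eef_rot: [1.0, -0.0, 0.0, 0.0]
ft_force: [-1.7, -0.4, 5.9]
width: 0.0433
grip_force: 3.3
time: 60.28
ee_pos: [0.5459, 0.0248, 0.0387]
eef_rot: [1.0, -0.0, 0.0, 0.0]
ft_force: [-1.5, 0.3, 6.0]
width: 0.0431
grip_force: 3.1
```

```bash
python3 -m pendant '[[-0.001,0,0.0002,0],[0,0,0,0],[0,0,0,0]]'
python3 -m pendant '[[-0.001,0,0.0002,0],[0,0,0,0],[0,0,0,0]]'
```

```text
time: 60.53
ee_pos: [0.545, 0.0249, 0.0385]
eef_rot: [1.0, -0.0, 0.0, 0.0]
ft_force: [-2.1, -0.1, 6.3]
width: 0.0438
grip_force: 3.1
time: 60.78
ee_pos: [0.5444, 0.0249, 0.0384]
eef_rot: [1.0, -0.0, 0.001, -0.0]
ft_force: [-0.5, 0.4, 5.8]
width: 0.0433
grip_force: 2.8
```

```bash
python3 -m pendant '[[0,0,-0.01,0],[0,0,-0.03,0],[0,-0.035,-0.01,0],[0,-0.035,0,0],[0,-0.035,0,0],[0,-0.035,0,0],[0,0,0,0],[0,0,0,0]]' 1
python3 - <<'E'
from h import *
for i in range(3): print(flatfit((.5475,.025),.015))
E
```

```text
time: 61.45
ee_pos: [0.5432, 0.1673, 0.0881]
eef_rot: [1.0, 0.002, -0.0, -0.0]
ft_force: [-0.1, -0.8, -0.0]
width: 0.085
grip_force: 0.0
top 485 276
side 397 163
(array([ 0.5525,  0.0258, -0.0117,  0.1451]), np.float64(0.116))
top 505 287
side 422 186
(array([ 0.5506,  0.0245, -0.0036,  0.059 ]), np.float64(0.095))
top 511 314
side 372 182
(array([ 0.5502,  0.0267, -0.0179,  0.062 ]), np.float64(0.146))
```

```bash
for i in 1 2 3; do python3 -m pendant '[[0,0,0,0],[0,0,0,0],[0,0,0,0],[0,0,0,0],[0,0,0,0],[0,0,0,0],[0,0,0,0],[0,0,0,0]]' | head -1; done
python3 - <<'E'
from h import *
for i in range(4): print(flatfit((.5495,.025),.015))
E
```

```text
time: 62.72
time: 63.38
time: 64.05
top 521 298
side 411 182
(array([ 0.5508,  0.0267, -0.0088,  0.0319]), np.float64(0.093))
top 485 296
side 381 184
(array([ 0.5505,  0.0266, -0.0106,  0.0475]), np.float64(0.106))
top 514 293
side 350 186
(array([ 0.55  ,  0.0265, -0.0024,  0.0928]), np.float64(0.123))
top 501 293
side 397 185
(array([ 0.5501,  0.0266, -0.0126,  0.0693]), np.float64(0.096))
```

```bash
python3 -m pendant '[[0.0015,0.035,0,0],[0.0015,0.035,0,0],[0.0015,0.035,0,0],[0.0015,0.035,0,0],[0,0,0,0],[0,0,0,0],[0,0,0,0]]' 1 35
python3 - <<'E'
from h import *
print(go((.5497,.0258,.016),np.pi/2-.005))
E
```

```text
time: 65.43
ee_pos: [0.5497, 0.0254, 0.0879]
eef_rot: [1.0, -0.0, 0.0, -0.0]
ft_force: [-0.8, 1.0, -0.5]
width: 0.0871
grip_force: 0.0
(array([-0. , -0.4, 71.9]), np.float64(0.0046), 'toolyaw', np.float64(-1.5712))
```

```bash
python3 -m pendant '[[0,-0.0004,0.03,0],[0,0,0.02,0],[0,0,0.006,0],[0,0,0,0],[0,0,0,0]]' 1
python3 -m pendant '[[0,0,0.01,0],[0,0,0.005,0],[0,0,0,0],[0,0,0,0]]'
python3 -m pendant '[[0,0,0,0],[0,0,0,0],[0,0,0,0],[0,0,0,0],[0,0,0,0]]' 0 35
python3 -m pendant '[[0,0,-0.01,0],[0,0,-0.03,0],[0,0,-0.04,0],[0,0,-0.04,0],[0,0,-0.035,0],[0,0,0,0],[0,0,0,0],[0,0,0,0]]'
python3 - <<'E'
from h import *
print(go((.4522+.0017,-.067,.17),np.pi/2+.0175))
E
```

```text
time: 65.85
ee_pos: [0.5499, 0.0263, 0.0324]
eef_rot: [1.0, 0.0, 0.0, -0.0]
ft_force: [0.3, 0.6, 0.9]
width: 0.0868
grip_force: 0.0
time: 66.18
ee_pos: [0.5496, 0.0252, 0.0167]
eef_rot: [1.0, -0.0, -0.0, 0.0]
ft_force: [-0.0, -0.4, -0.4]
width: 0.0872
grip_force: 0.0
time: 66.6
ee_pos: [0.5499, 0.0251, 0.0171]
eef_rot: [1.0, -0.0, 0.0, 0.0]
ft_force: [-0.1, -0.2, 2.1]
width: 0.0801
grip_force: 35.0
time: 67.27
ee_pos: [0.5488, 0.025, 0.1709]
eef_rot: [1.0, -0.0, -0.001, 0.0]
ft_force: [0.0, -0.5, -4.2]
width: 0.0796
grip_force: 35.0
(array([-94.8,  92.1,   1. ]), np.float64(-0.018), 'toolyaw', np.float64(-1.5713))
```

```bash
python3 -m pendant '[[-0.031,0.031,0,-0.018],[-0.032,0.031,0,0],[-0.031,0.030,0,0],[0,0,0,0],[0,0,0,0],[0,0,0,0]]'
python3 - <<'E'
from h import *
print(go((.4535,-.067,.0865),np.pi/2+.0175))
E
```

```text
time: 67.77
ee_pos: [0.4606, -0.063, 0.1706]
eef_rot: [1.0, 0.009, -0.001, -0.0]
ft_force: [0.9, 0.5, -3.5]
width: 0.0797
grip_force: 35.0
(array([-7. ,  3.9, 84.1]), np.float64(-0.0003), 'toolyaw', np.float64(-1.5536))
```

```bash
python3 -m pendant '[[-0.007,0.004,0.03,0],[0,0,0.03,0],[0,0,0.02,0],[0,0,0,0],[0,0,0,0],[0,0,0,0]]'
python3 - <<'E'
from h import *
print(go((.4535,-.067,.080),np.pi/2+.0175))
E
```

```text
time: 68.27
ee_pos: [0.4554, -0.0667, 0.0927]
eef_rot: [1.0, 0.009, 0.0, -0.0]
ft_force: [1.2, -0.1, -3.2]
width: 0.0795
grip_force: 35.0
(array([-2. ,  0.2, 12.7]), np.float64(0.0012), 'toolyaw', np.float64(-1.5521))
```

```bash
python3 -m pendant '[[-0.002,0,0.005,0],[0,0,0.004,0],[0,0,0.002,0],[0,0,0,0],[0,0,0,0]]'
python3 -m pendant '[[0,0,0.001,0],[0,0,0.001,0],[0,0,0,0]]'
```

```text
time: 68.68
ee_pos: [0.4525, -0.0675, 0.081]
eef_rot: [1.0, 0.009, 0.0, 0.0]
ft_force: [-0.2, -0.7, -4.0]
width: 0.0798
grip_force: 35.0
time: 68.93
ee_pos: [0.4531, -0.0675, 0.0801]
eef_rot: [1.0, 0.009, 0.001, 0.0]
ft_force: [-5.0, 0.0, 11.3]
width: 0.0794
grip_force: 35.0
```

```bash
python3 -m pendant '[[-0.0003,0,0,0],[0,0,0,0],[0,0,0,0],[0,0,0,0],[0,0,0,0]]' 0.96
python3 -m pendant '[[0,0,-0.01,0],[0,0,-0.03,0],[0,0,-0.04,0],[0.03,-0.03,-0.04,0],[0.03,-0.035,0,0],[0.03,-0.035,0,0],[0.02,-0.035,0,0],[0,0,0,0]]'
python3 - <<'E'
from h import *
ps=[]
for n in("top","side"):
    c=cam(n); u,v=proj(c,[.452,.028,.078])[0].astype(int)
    ps.append(cv2.resize(c["img"][v-70:v+70,u-65:u+65,::-1],(400,430),interpolation=cv2.INTER_CUBIC))
cv2.imwrite("pics/v8.png",np.hstack(ps))
print(flatfit((.4535,-.067),.078)); print(flatfit((.4535,-.067),.078,("side",)))
print(flatfit((.4503,.123),.078)); print(flatfit((.4503,.123),.078,("side",)))
E
```

```text
time: 69.35
ee_pos: [0.4521, -0.0674, 0.0788]
eef_rot: [1.0, 0.009, 0.0, 0.0]
ft_force: [0.5, -0.3, 0.5]
width: 0.0833
grip_force: 0.0
time: 70.02
ee_pos: [0.5476, 0.0622, 0.1882]
eef_rot: [1.0, 0.013, 0.001, -0.002]
ft_force: [-1.5, 0.3, 1.0]
width: 0.0836
grip_force: 0.0
top 525 327
side 392 166
(array([ 0.4533, -0.0662,  0.0163,  0.0542]), np.float64(0.124))
side 370 167
(array([ 0.4537, -0.0656,  0.0157,  0.0638]), np.float64(0.084))
top 211 135
side 461 210
(array([0.4496, 0.125 , 0.0454, 0.0773]), np.float64(0.417))
side 487 210
(array([ 0.4506,  0.1243,  0.0239, -0.0257]), np.float64(0.132))
```

View pics/v8.png

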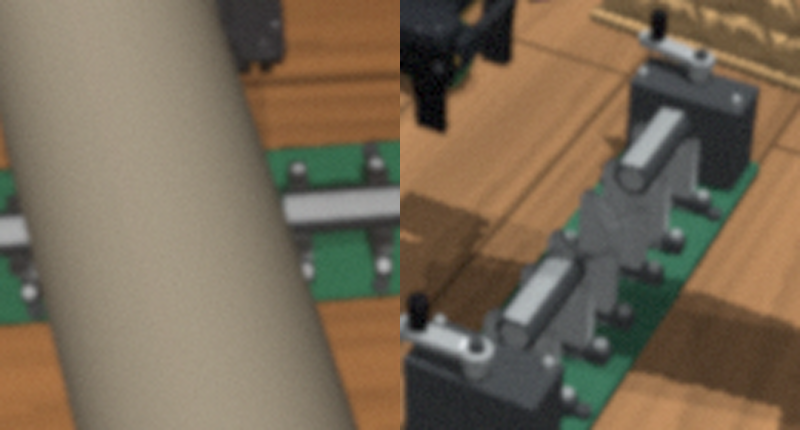

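```bash
python3 - <<'E'
from h import *
for i in range(4): print(flatfit((.4535,-.067),.078,("side",),(0.,)))
v=[]
for n in("top","side"):
    c=cam(n); o=r.outline_of("plate",n)[0]; print(o["score"],o["bbox"]); v.append((c,o["mask"]))
for q in(v,v[:1],v[1:]): print(fit("plate",q,(.486,.382,1.70)))
print(go((.4866,.383,.188),1.702+1.5708))
E
```

```text
side 345 166
(array([ 0.4535, -0.0659,  0.0178,  0.0983]), np.float64(0.113))
side 356 167
(array([ 0.4534, -0.0656,  0.0165,  0.0892]), np.float64(0.102))
side 325 164
(array([ 0.4532, -0.0644,  0.0144,  0.1284]), np.float64(0.144))
side 373 167
(array([ 0.4535, -0.0657,  0.0087,  0.0707]), np.float64(0.083))
0.72 [129.2, 286.2, 42.8, 157.9]Traceback (most recent call last):
  File "<stdin>", line 5, in <module>
IndexError: list index out of range
```

```bash
python3 -m pendant '[[-0.03,0.033,0,0],[-0.03,0.032,0,0],[-0.03,0.032,0,0],[-0.016,0.032,0,0],[0,0,0.04,0],[0,0,0.025,0],[0,0,0,0],[0,0,0,0]]' 0.5 35
python3 - <<'E'
from h import *
print(go((.4415,-.067,.103),np.pi/2+.0175))
E
```

```text
time: 71.98
ee_pos: [0.4463, -0.0712, 0.1222]
eef_rot: [1.0, 0.009, -0.001, -0.0]
ft_force: [0.1, -0.2, 0.6]
width: 0.0449
grip_force: 0.0
(array([-4.6, -4.3, 19.2]), np.float64(0.0003), 'toolyaw', np.float64(-1.553))
```

```bash
python3 -m pendant '[[-0.005,-0.004,0.01,0],[0,0,0.008,0],[0,0,0,0],[0,0,0,0],[0,0,0,0]]'
for i in 1 2 3 4 5; do python3 -m pendant '[[0,0,0.0005,0],[0,0,0,0],[0,0,0,0]]' | grep -E 'ee_pos|ft_f'; done
```

```text
time: 72.4
ee_pos: [0.4422, -0.0675, 0.1049]
eef_rot: [1.0, 0.009, 0.0, 0.0]
ft_force: [-0.1, 0.6, 0.9]
width: 0.0435
grip_force: 0.0
ee_pos: [0.442, -0.0676, 0.1041]
ft_force: [-0.3, -1.0, 0.1]
ee_pos: [0.4418, -0.0675, 0.1034]
ft_force: [-0.2, 0.2, -0.5]
ee_pos: [0.4418, -0.0675, 0.1029]
ft_force: [-0.4, -0.2, -0.2]
ee_pos: [0.4417, -0.0675, 0.1023]
ft_force: [-0.3, 0.3, 0.3]
ee_pos: [0.4419, -0.0675, 0.102]
ft_force: [0.1, 0.4, 1.6]
```

```bash
python3 -m pendant '[[0,0,0.0005,0],[0,0,0,0],[0,0,0,0]]' | grep -E 'ee_pos|ft_f'
python3 -m pendant '[[0,0,-0.006,0],[0.012,0,0,0],[0.012,0,0,0],[0,0,0,0],[0,0,0,0],[0,0,0.0045,0],[0,0,0,0],[0,0,0,0]]' | grep -E 'ee_pos|ft_f'
for i in 1 2 3 4 5; do python3 -m pendant '[[0,0,0.0005,0],[0,0,0,0],[0,0,0,0]]' | grep -E 'ee_pos|ft_f'; done
```

```text
ee_pos: [0.4419, -0.0675, 0.1019]
ft_force: [-2.5, -0.3, 8.0]
ee_pos: [0.465, -0.0672, 0.1025]
ft_force: [0.5, -0.2, 0.5]
ee_pos: [0.4657, -0.0672, 0.1025]
ft_force: [-0.0, -0.2, 0.7]
ee_pos: [0.4658, -0.0671, 0.1019]
ft_force: [0.4, 0.4, 0.5]
ee_pos: [0.4658, -0.0671, 0.1014]
ft_force: [0.8, -0.8, 0.5]
ee_pos: [0.4658, -0.0671, 0.101]
ft_force: [-0.5, -1.2, 1.1]
ee_pos: [0.4659, -0.0671, 0.1008]
ft_force: [-2.0, 0.8, 7.2]
```

```bash
python3 -m pendant '[[0,0,-0.02,0],[0,0,-0.01,0],[-0.0127,0,0,0],[0,0,0,0],[0,0,0,0],[0,0,0,0]]' 0.96 15
python3 - <<'E'
from h import *
print(go((.4530,-.0674,.0795),np.pi/2+.0175),r.read_state()["width"])
E
```

```text
time: 76.32
ee_pos: [0.4533, -0.0674, 0.1303]
eef_rot: [1.0, 0.009, 0.0, 0.0]
ft_force: [0.9, -0.1, -0.4]
width: 0.0755
grip_force: 0.0
(array([-0.3,  0. , 50.8]), np.float64(-0.0001), 'toolyaw', np.float64(-1.5534)) 0.07546972902304398
```

```bash
python3 -m pendant '[[0,0,0,0],[0,0,0,0],[0,0,0.02,0],[0,0,0.005,0],[0,0,0,0],[0,0,0.005,0],[0,0,0,0]]'
python3 -m pendant '[[0,0,0.01,0],[0,0,0.01,0],[0,0,0,0],[0,0,0,0]]'
python3 -m pendant '[[0,0,0,0],[0,0,0,0],[0,0,0,0],[0,0,0,0],[0,0,0,0]]' 0 15
python3 -m pendant '[[0,0,-0.003,0],[0,0,0,0],[0,0,0,0]]'
```

```text
time: 76.9
ee_pos: [0.453, -0.0673, 0.1001]
eef_rot: [1.0, 0.009, -0.0, -0.0]
ft_force: [-0.3, 0.2, 0.5]
width: 0.0837
grip_force: 0.0
time: 77.23
ee_pos: [0.4525, -0.0672, 0.0796]
eef_rot: [1.0, 0.009, -0.001, -0.0]
ft_force: [-0.3, -0.6, 0.7]
width: 0.0835
grip_force: 0.0
time: 77.65
ee_pos: [0.4532, -0.0673, 0.0805]
eef_rot: [1.0, 0.009, 0.0, 0.0]
ft_force: [0.2, -0.3, -1.0]
width: 0.0796
grip_force: 15.0
time: 77.9
ee_pos: [0.453, -0.0674, 0.0834]
eef_rot: [1.0, 0.009, -0.0, 0.0]
ft_force: [0.3, -0.7, -3.7]
width: 0.0801
grip_force: 15.0
```

```bash
python3 -m pendant '[[0.0013,0,0,0],[0,0,0.0012,0],[0,0,0,0],[0,0,0,0]]'
python3 -m pendant '[[0,0,0.0004,0],[0,0,0,0],[0,0,0,0]]'
```

```text
time: 78.23
ee_pos: [0.4542, -0.0673, 0.082]
eef_rot: [1.0, 0.009, -0.0, 0.0]
ft_force: [0.2, -0.6, -3.7]
width: 0.0794
grip_force: 15.0
time: 78.48
ee_pos: [0.4543, -0.0673, 0.0818]
eef_rot: [1.0, 0.009, -0.0, 0.0]
ft_force: [1.0, 0.6, -3.8]
width: 0.0801
grip_force: 15.0
```

Release here, then re-measure the tilt by touch.

```bash
python3 -m pendant '[[0,0,0.0003,0],[0,0,0,0]]' | grep ft_f
python3 -m pendant '[[0,0,0,0],[0,0,0,0],[0,0,0,0],[0,0,0,0]]' 0.96 | grep -E 'ee_pos|ft_f'
python3 -m pendant '[[0,0,-0.01,0],[0,0,-0.03,0],[0,0,0,0],[-0.0125,0,0,0],[0,0,0,0],[0,0,0,0],[0,0,0,0],[0,0,0,0]]' | grep -E 'ee_pos|ft_f'
python3 -m pendant '[[0,0,0,0],[0,0,0,0],[0,0,0,0],[0,0,0,0],[0,0,0.012,0],[0,0,0.005,0],[0,0,0,0],[0,0,0,0]]' 0.5
for i in 1 2 3; do python3 -m pendant '[[0,0,0.0005,0],[0,0,0,0],[0,0,0,0]]' | grep -E 'ee_pos|ft_f'; done
```

```text
ft_force: [-2.9, 0.3, 0.4]
ee_pos: [0.4546, -0.0673, 0.0817]
ft_force: [-0.0, -0.2, 1.6]
ee_pos: [0.4423, -0.0675, 0.1216]
ft_force: [1.3, -0.3, 0.2]
time: 80.32
ee_pos: [0.4416, -0.0675, 0.1043]
eef_rot: [1.0, 0.009, -0.0, -0.0]
ft_force: [-0.4, -0.2, 0.0]
width: 0.0451
grip_force: 0.0
ee_pos: [0.4421, -0.0676, 0.1043]
ft_force: [0.6, 0.0, 0.9]
ee_pos: [0.4419, -0.0676, 0.1035]
ft_force: [0.4, -0.5, -0.0]
ee_pos: [0.4418, -0.0675, 0.1029]
ft_force: [-0.6, 0.3, 0.6]
```

```bash
for i in 1 2 3 4; do python3 -m pendant '[[0,0,0.0005,0],[0,0,0,0],[0,0,0,0]]' | grep -E 'ee_pos|ft_f'; done
```

```text
ee_pos: [0.4419, -0.0675, 0.1024]
ft_force: [-0.8, -0.3, 0.1]
ee_pos: [0.4418, -0.0675, 0.1019]
ft_force: [0.2, -0.3, -0.3]
ee_pos: [0.4419, -0.0675, 0.1015]
ft_force: [0.5, 0.7, 0.3]
ee_pos: [0.442, -0.0675, 0.1012]
ft_force: [-2.0, 0.6, 4.1]
```

```bash
python3 -m pendant '[[0,0,-0.03,0],[0,0,-0.04,0],[0,-0.04,-0.02,0],[0,-0.04,0,0],[0,-0.04,0,0],[0,-0.04,0,0],[0,0,0,0]]' 0.6 50
python3 - <<'E'
from h import *
v=[]
for n in("top","side"):
    c=cam(n)
    for k in range(3):
        L=[o for o in r.outline_of("plate",n) if o["mask"].sum()>3500]
        if L: break
        c=cam(n)
    if L: o=L[0]; print(n,o["score"],o["bbox"],o["mask"].sum()); v.append((c,o["mask"]))
for q in(v,v[:1],v[1:]):
    if q: print(fit("plate",q,(.486,.382,1.70)))
print(go((.4866,.383,.19),1.702+1.5708))
E
```

```text
time: 82.65
ee_pos: [0.4383, 0.0975, 0.1901]
eef_rot: [1.0, 0.013, 0.001, -0.001]
ft_force: [-0.4, 0.8, 0.1]
width: 0.0523
grip_force: 0.0
top 0.98 [129.9, 287.2, 45.2, 160.8] 4966
side 0.67 [245.6, 405.5, 172.9, 86.8] 5617
(array([0.50143365, 0.35798577, 1.66324212]), np.float64(0.06397993580127992))
(array([0.50032835, 0.35731174, 1.67168856]), np.float64(0.05355441204497813))
(array([0.50366546, 0.35845493, 1.66803753]), np.float64(0.07083747103608073))
(array([  52.3, -293.4,   -0.8]), np.float64(1.4561), 'toolyaw', np.float64(-1.5543))
```

```bash
python3 -m pendant '[[0.008,-0.037,0,0],[0.008,-0.037,0,0],[0.008,-0.037,0,0],[0.008,-0.037,0,0],[0.008,-0.037,0,0],[0.008,-0.037,0,0],[0.008,-0.037,0,0],[0,0,0,-0.08]]'
python3 -m pendant '[[0,0,0,0],[0,0,0,0],[0,0,0,0]]'
python3 - <<'E'
from h import *
print(go((.5014,.358,.040),1.667))
E
```

```text
time: 83.52
ee_pos: [0.4898, 0.3554, 0.1885]
eef_rot: [0.999, 0.05, -0.001, -0.002]
ft_force: [-1.5, 0.4, 0.1]
width: 0.0525
grip_force: 0.0
time: 83.77
ee_pos: [0.4916, 0.3474, 0.1894]
eef_rot: [0.999, 0.046, 0.0, 0.001]
ft_force: [0.2, 0.6, -0.1]
width: 0.0523
grip_force: 0.0
(array([ 10.8,  -9.9, 149.4]), np.float64(-0.0038), 'toolyaw', np.float64(-1.4784))
```

```bash
python3 -m pendant '[[0.011,-0.01,0.03,-0.004],[0,0,0.04,0],[0,0,0.04,0],[0,0,0.025,0],[0,0,0,0],[0,0,0,0]]'
python3 - <<'E'
from h import *
print(go((.5014,.358,.040),1.667))
E
```

```text
time: 84.27
ee_pos: [0.5008, 0.3589, 0.0545]
eef_rot: [0.999, 0.049, -0.001, 0.001]
ft_force: [-0.0, 0.8, 1.1]
width: 0.0522
grip_force: 0.0
(array([ 0.5,  0.9, 14.5]), np.float64(0.0025), 'toolyaw', np.float64(-1.4721))
```

```bash
python3 -m pendant '[[0,0,0.0145,0],[0,0,0,0],[0,0,0,0]]'
python3 -m pendant '[[0,0,0,0],[0,0,0,0],[0,0,0,0],[0,0,0,0],[0,0,0,0],[0,0,0,0]]' 0 60
python3 -m pendant '[[0,0,-0.02,0],[0,0,-0.035,0],[0,0,-0.035,0],[0,0,-0.035,0],[0,0,-0.03,0],[0,0,-0.015,0],[0,0,0,0],[0,0,0,0]]'
python3 - <<'E'
from h import *
s=r.read_state(); print(s["ee_pos"],s["width"],s["grip_force"])
M["p2"]=M["plate"]
v=[]
for n in("top","side"):
    c=cam(n); L=[o for o in r.outline_of("plate",n) if o["mask"].sum()>2500]
    print(n,[(o["score"],o["bbox"],o["mask"].sum()) for o in L[:2]])
E
```

```text
time: 84.52
ee_pos: [0.5012, 0.3606, 0.0413]
eef_rot: [0.999, 0.05, 0.001, -0.0]
ft_force: [-0.3, 0.2, 0.2]
width: 0.052
grip_force: 0.0
time: 85.02
ee_pos: [0.5006, 0.3607, 0.0402]
eef_rot: [0.999, 0.051, 0.0, 0.0]
ft_force: [0.5, -0.2, -1.5]
width: 0.02
grip_force: 0.0
time: 85.68
ee_pos: [0.5003, 0.3603, 0.2091]
eef_rot: [0.999, 0.051, -0.0, 0.0]
ft_force: [0.3, 0.0, -8.9]
width: 0.0107
grip_force: 58.2
[0.50029518 0.36034935 0.20910315] 0.010654142656630634 58.23802471160889
top []
side [(0.95, [239.4, 349.1, 190.9, 91.5], np.int64(5429)), (0.57, [339.7, 285.3, 120.0, 143.8], np.int64(6022))]
```

```bash
python3 - <<'E'
from h import *
c=cam("side"); L=[o for o in r.outline_of("plate","side") if o["mask"].sum()>2500]; m=L[0]["mask"]
s=r.read_state(); p=s["ee_pos"]
M["slab"]=[box(-33,33,-174,174,0,10)]
for z in (.14,.15,.155,.16,.165,.17): print(z,fit("slab",[(c,m)],(p[0],p[1],1.67),z))
u,v=proj(c,p)[0].astype(int)
cv2.imwrite("pics/v9.png",cv2.resize(c["img"][v-60:v+60,u-80:u+80,::-1],(640,480),interpolation=cv2.INTER_CUBIC))
E
```

```text
0.14 (array([0.50836786, 0.35297549, 1.67389004]), np.float64(0.1568867779990808))
0.15 (array([0.50332751, 0.36004323, 1.66918548]), np.float64(0.16199517781796258))
0.155 (array([0.50075988, 0.36387749, 1.67282361]), np.float64(0.1705391718796545))
0.16 (array([0.49951873, 0.3673933 , 1.66999771]), np.float64(0.17838714433141678))
0.165 (array([0.49825191, 0.37095888, 1.68060654]), np.float64(0.18936201133556174))
0.17 (array([0.49509325, 0.37457848, 1.66447701]), np.float64(0.19744216123006175))
```

View pics/v9.png

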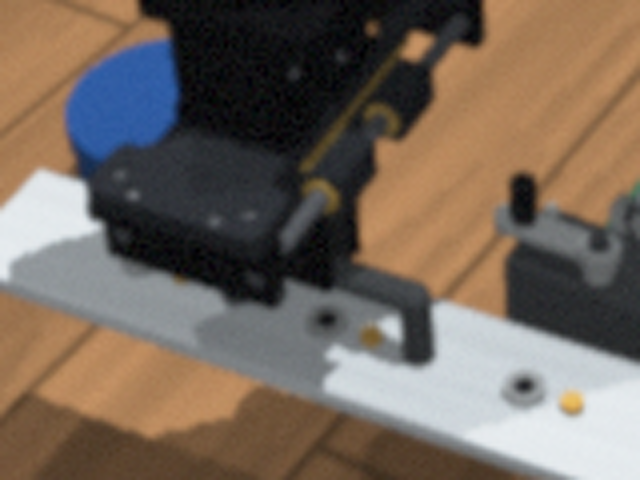

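```bash
python3 -m pendant '[[0,0,0.025,0],[0,0,0.035,0],[0,0,0.035,0],[0,0,0.025,0],[0,0,0.015,0],[0,0,0.006,0],[0,0,0,0],[0,0,0,0]]'
```

```text
time: 86.65
ee_pos: [0.5009, 0.361, 0.0697]
eef_rot: [0.999, 0.051, 0.0, -0.0]
ft_force: [1.4, -0.1, -6.5]
width: 0.0104
grip_force: 58.2
```

```bash
for i in 1 2 3; do python3 -m pendant '[[0,0,0.002,0],[0,0,0.002,0],[0,0,0,0]]'| grep -E 'ee_pos|ft_f'; done
```

```text
ee_pos: [0.5009, 0.3608, 0.0656]
ft_force: [0.1, -0.0, -7.5]
ee_pos: [0.5004, 0.3605, 0.0608]
ft_force: [0.1, 0.1, -7.6]
ee_pos: [0.5008, 0.3606, 0.0577]
ft_force: [-2.2, -3.3, 1.6]
```

```bash
python3 -m pendant '[[0,0,0,0],[0,0,0,0],[0,0,0,0],[0,0,0,0],[0,0,0.01,0],[0,0,0.0085,0],[0,0,0,0],[0,0,0,0]]' 0.5
python3 -m pendant '[[0,0,0,0],[0,0,0,0],[0,0,0,0],[0,0,0,0],[0,0,0,0],[0,0,0,0],[0,0,0,0],[0,0,0,0]]' 0 60
python3 -m pendant '[[0,0,0,0],[0,0,0,0],[0,0,0,0]]'
```

```text
time: 88.07
ee_pos: [0.5, 0.3603, 0.0375]
eef_rot: [0.999, 0.051, -0.001, 0.0]
ft_force: [-0.0, -0.1, 0.6]
width: 0.0429
grip_force: 0.0
time: 88.73
ee_pos: [0.5007, 0.3604, 0.0387]
eef_rot: [0.999, 0.051, 0.0, 0.0]
ft_force: [-0.4, -1.9, 1.6]
width: 0.0125
grip_force: 60.0
time: 88.98
ee_pos: [0.5007, 0.3604, 0.0387]
eef_rot: [0.999, 0.051, 0.0, 0.0]
ft_force: [0.2, -3.6, 3.0]
width: 0.0123
grip_force: 60.0
```

```bash
python3 -m pendant '[[0,0,-0.02,0],[0,0,-0.035,0],[0,0,-0.035,0],[0,0,-0.035,0],[0,0,-0.025,0],[0,0,0,-0.11],[0,0,0,-0.11],[0,0,0,-0.11]]'
python3 -m pendant '[[0,0,0,-0.115],[0,0,0,-0.115],[0,0,0,-0.115],[0,0,0,-0.115],[0,0,0,-0.115],[0,0,0,-0.115],[0,0,0,-0.115],[0,0,0,-0.115]]'
python3 -m pendant '[[0,0,0,-0.115],[0,0,0,-0.115],[0,0,0,0],[0,0,0,0]]'
python3 - <<'E'
from h import *
s=r.read_state(); print(s["width"],s["grip_force"],go((.452,.028,.19),.0175))
E
```

```text
time: 89.65
ee_pos: [0.4999, 0.3606, 0.1877]
eef_rot: [0.976, 0.217, -0.001, 0.0]
ft_force: [-0.9, -0.5, -7.9]
width: 0.0123
grip_force: 60.0
time: 90.32
ee_pos: [0.4998, 0.3604, 0.1871]
eef_rot: [0.778, 0.628, -0.001, -0.0]
ft_force: [-0.4, -0.2, -8.1]
width: 0.0121
grip_force: 60.0
time: 90.65
ee_pos: [0.5001, 0.3604, 0.1875]
eef_rot: [0.705, 0.71, -0.001, -0.0]
ft_force: [-0.6, -0.2, -8.0]
width: 0.0127
grip_force: 60.0
0.012687909470682752 59.999409914016724 (array([-332. ,  -50.5,   -2.2]), np.float64(-0.0103), 'toolyaw', np.float64(0.0072))
```

```bash
python3 -m pendant '[[-0.037,-0.0055,0,-0.01],[-0.037,-0.0055,0,0],[-0.037,-0.0055,0,0],[-0.037,-0.0055,0,0],[-0.037,-0.0055,0,0],[-0.037,-0.0055,0,0],[-0.037,-0.0055,0,0],[-0.037,-0.0055,0,0]]'
python3 -m pendant '[[-0.037,-0.0055,0,0],[0,0,0,0],[0,0,0,0],[0,0,0,0],[0,0,0,0]]'
python3 - <<'E'
from h import *
s=r.read_state(); print(s["width"],s["grip_force"],go((.4518,.028,.15),.016))
v=[]
for n in("side","top"):
    c=cam(n); L=[o for o in r.outline_of("plate",n) if o["mask"].sum()>1500]
    print(n,[(o["score"],o["bbox"],o["mask"].sum()) for o in L[:2]])
    if n=="side" and L: print(fit("plate",[(c,L[0]["mask"])],(.4518,.028,.016),s["ee_pos"][2]-.0387),s["ee_pos"])
E
```

```text
time: 91.32
ee_pos: [0.4615, 0.0624, 0.1885]
eef_rot: [0.701, 0.713, 0.0, 0.0]
ft_force: [1.3, -1.3, -6.4]
width: 0.0124
grip_force: 60.0
time: 91.73
ee_pos: [0.4575, 0.028, 0.1886]
eef_rot: [0.7, 0.714, 0.0, -0.0]
ft_force: [-0.0, 0.6, -7.1]
width: 0.0128
grip_force: 60.0
0.012808072428397103 59.997968673706055 (array([ 0.1, -5.7, 38.6]), np.float64(0.0046), 'toolyaw', np.float64(0.0206))
side [(0.96, [330.8, 265.4, 83.4, 89.1], np.int64(2609))]
(array([0.45930683, 0.02808896, 0.01997287]), np.float64(0.24125874125874125)) [0.45754028 0.02798268 0.18862459]
top [(0.9, [277.2, 286.5, 182.6, 47.4], np.int64(3351))]
```

```bash
python3 -m pendant '[[0,-0.0057,0,0.0045],[0,0,0.02,0],[0,0,0.017,0],[0,0,0,0],[0,0,0,0],[0,0,0,0]]'
python3 - <<'E'
from h import *
s=r.read_state(); print(s["ee_pos"],go((.4518,.028,.13),.016))
E
```

```text
time: 92.43
ee_pos: [0.4522, 0.0269, 0.1525]
eef_rot: [0.701, 0.713, 0.0, 0.0]
ft_force: [1.1, 0.0, -8.1]
width: 0.0126
grip_force: 60.0
[0.45224012 0.02691382 0.15252049] (array([ 1.1, -0.4, 22.5]), np.float64(0.0003), 'toolyaw', np.float64(0.0163))
```

```bash
python3 -m pendant '[[0.001,-0.0004,0.006,0],[0,0,0.004,0],[0,0,0.002,0],[0,0,0,0]]'
python3 -m pendant '[[0,0,0.003,0],[0,0,0.002,0],[0,0,0,0]]'
python3 -m pendant '[[0,0,0.002,0],[0,0,0.001,0],[0,0,0,0]]'
```

```text
time: 92.77
ee_pos: [0.4512, 0.0276, 0.1392]
eef_rot: [0.701, 0.713, -0.0, -0.0]
ft_force: [-0.0, -0.5, -7.3]
width: 0.0125
grip_force: 60.0
time: 93.02
ee_pos: [0.4513, 0.0276, 0.1342]
eef_rot: [0.701, 0.713, -0.0, -0.0]
ft_force: [-0.4, 0.3, -7.2]
width: 0.0123
grip_force: 60.0
time: 93.27
ee_pos: [0.4514, 0.0276, 0.1314]
eef_rot: [0.701, 0.713, -0.0, -0.0]
ft_force: [0.3, 0.6, -7.3]
width: 0.0122
grip_force: 60.0
```

Between the pins with no contact. Lower the last millimetres.

```bash
python3 -m pendant '[[0,0,0.001,0],[0,0,0.0005,0],[0,0,0,0]]'| grep -E 'ee_pos|ft_f'
python3 -m pendant '[[0,0,0.0007,0],[0,0,0,0],[0,0,0,0]]'| grep -E 'ee_pos|ft_f'
python3 -m pendant '[[0,0,0.0005,0],[0,0,0,0],[0,0,0,0]]'| grep -E 'ee_pos|ft_f'
```

```text
ee_pos: [0.4516, 0.0277, 0.1302]
ft_force: [-0.7, -0.2, -5.8]
ee_pos: [0.4516, 0.0276, 0.1296]
ft_force: [-1.8, 0.1, -1.0]
ee_pos: [0.4516, 0.0277, 0.1296]
ft_force: [-5.9, -1.0, 7.6]
```

```bash
python3 -m pendant '[[0,0,0,0],[0,0,0,0],[0,0,0,0],[0,0,0,0],[0,0,-0.01,0],[0,0,-0.03,0],[0,0,-0.03,0],[0,0,0,0]]' 0.5
python3 -m pendant '[[0.03,0.005,0,0],[0.036,0.01,0,0],[0.036,0.01,0,0],[0.036,0.01,0,0],[0.036,0.005,0,0],[0,0,0,0],[0,0,0,0],[0,0,0,0]]'
python3 - <<'E'
from h import *
v=[]
for n in("side","top"):
    c=cam(n); L=[o for o in r.outline_of("plate",n) if o["mask"].sum()>1500]
    print(n,[(o["score"],o["bbox"],o["mask"].sum()) for o in L[:2]])
    if L: v.append((c,L[0]["mask"])); print(fit("plate",v[-1:],(.4518,.028,.016),.091))
    for o in r.outline_of("latch_l_knob",n)[:3]:
        m=o["mask"]&(c["img"].max(2)<60)
        if m.any(): print(n,o["score"],m.sum(),back(c,np.argwhere(m).mean(0)[::-1],.125))
print(go((.489,.218,.18),0))
E
```

```text
time: 94.68
ee_pos: [0.4542, 0.0283, 0.2046]
eef_rot: [0.701, 0.713, 0.002, 0.003]
ft_force: [1.4, 0.7, 0.1]
width: 0.043
grip_force: 0.0
time: 95.35
ee_pos: [0.4887, 0.2021, 0.1991]
eef_rot: [0.701, 0.713, -0.0, 0.0]
ft_force: [-0.0, -1.6, -0.3]
width: 0.0433
grip_force: 0.0
side [(0.59, [341.5, 281.6, 89.2, 102.4], np.int64(3139))]
(array([0.45333637, 0.02809498, 0.01401727]), np.float64(0.07296898079763658))
side 0.87 83 [[0.47993254 0.22333115 0.125     ]]
side 0.16 2289 [[0.40481164 0.22278734 0.125     ]]
top [(0.88, [288.6, 291.5, 156.0, 41.7], np.int64(4661))]
(array([ 0.45218337, -0.00504956,  0.0226448 ]), np.float64(0.21911148365465216))
(array([16.7,  0.3, 19.1]), np.float64(0.0145), 'toolyaw', np.float64(0.0145))
```

```bash
python3 -m pendant '[[0.0165,0.0003,0.02,0.0145],[0,0,0.03,0],[0,0,0.018,0],[0,0,0,0],[0,0,0,0],[0,0,0,0]]' 0.5 12
python3 - <<'E'
from h import *
print(go((.489,.218,.128),0))
E
```

```text
time: 96.15
ee_pos: [0.4893, 0.2189, 0.1322]
eef_rot: [0.707, 0.708, 0.001, 0.0]
ft_force: [0.4, 0.2, 0.2]
width: 0.0435
grip_force: 0.0
(array([-0.9, -0.4,  4.2]), np.float64(0.0012), 'toolyaw', np.float64(0.0012))
```

```bash
python3 -m pendant '[[0,0,0.004,0],[0,0,0,0]]' 0.5
python3 -m pendant '[[0,0,0,0],[0,0,0,0],[0,0,0,0],[0,0,0,0],[0,0,0,0],[0,0,0,0],[0,0,0,0],[0,0,0,0]]' 0 12
python3 -m pendant '[[-0.0071,-0.0001,0,0],[-0.007,-0.0012,0,0],[-0.0067,-0.0024,0,0],[-0.0062,-0.0036,0,0],[-0.0056,-0.0045,0,0],[-0.0046,-0.0054,0,0],[-0.0037,-0.0061,0,0],[-0.0026,-0.0066,0,0]]'
python3 -m pendant '[[-0.0015,-0.007,0,0],[-0.0003,-0.0058,0,0],[0,-0.001,0,0],[0,0,0,0],[0,0,0,0]]'
```

```text
time: 96.32
ee_pos: [0.4892, 0.2187, 0.1275]
eef_rot: [0.707, 0.708, 0.001, 0.0]
ft_force: [0.7, 0.4, 0.7]
width: 0.0434
grip_force: 0.0
time: 96.98
ee_pos: [0.4891, 0.2188, 0.127]
eef_rot: [0.707, 0.708, 0.0, 0.0]
ft_force: [3.5, 0.0, -1.4]
width: 0.0135
grip_force: 12.0
time: 97.65
ee_pos: [0.4614, 0.1713, 0.1271]
eef_rot: [0.708, 0.706, 0.0, 0.003]
ft_force: [9.4, -8.2, -2.1]
width: 0.0137
grip_force: 12.0
time: 98.07
ee_pos: [0.4476, 0.1708, 0.1272]
eef_rot: [0.708, 0.707, 0.001, 0.002]
ft_force: [14.4, -6.6, -6.2]
width: 0.0137
grip_force: 12.0
```

```bash
python3 -m pendant '[[0,0,0,0],[0,0,0,0],[0,0,0,0],[0,0,0,0],[0,0,-0.03,0],[0,0,-0.04,0],[0,0,0,0],[0,0,0,0]]' 0.5
python3 -m pendant '[[-0.037,0.005,0,0],[-0.037,0.005,0,0],[-0.037,0.005,0,0],[-0.037,0.005,0,0],[-0.037,0.005,0,0],[-0.037,0.006,0,0],[-0.037,0.006,0,0],[-0.037,0.006,0,0]]'
python3 -m pendant '[[-0.034,0.005,0,0],[0,0,0,0],[0,0,0,0],[0,0,0,0]]'
python3 - <<'E'
from h import *
c=cam("side")
for o in r.outline_of("latch_l_knob","side")[:3]:
    m=o["mask"]&(c["img"].max(2)<60)
    if m.any(): print(o["score"],m.sum(),back(c,np.argwhere(m).mean(0)[::-1],.125))
print(go((.4955,-.1625,.128),0))
E
```

```text
time: 98.73
ee_pos: [0.4458, 0.1741, 0.1987]
eef_rot: [0.706, 0.708, 0.001, 0.001]
ft_force: [0.5, -1.0, -1.0]
width: 0.0429
grip_force: 0.0
time: 99.4
ee_pos: [0.4878, -0.1241, 0.1958]
eef_rot: [0.706, 0.708, -0.001, -0.001]
ft_force: [1.9, 1.5, -0.2]
width: 0.0437
grip_force: 0.0
time: 99.73
ee_pos: [0.4932, -0.1555, 0.1959]
eef_rot: [0.706, 0.708, -0.0, -0.001]
ft_force: [-0.9, 0.2, 0.1]
width: 0.0433
grip_force: 0.0
0.84 45 [[0.44760268 0.17888137 0.125     ]]
0.32 2288 [[0.39983271 0.19916397 0.125     ]]
(array([-7.7,  2. , 68.5]), np.float64(0.004), 'toolyaw', np.float64(0.004))
```

```bash
python3 -m pendant '[[-0.0077,0.002,0.03,0],[0,0,0.035,0],[0,0,0.0035,0],[0,0,0,0],[0,0,0,0],[0,0,0,0]]' 0.5 12
python3 -m pendant '[[0,0,0,0],[0,0,0,0],[0,0,0,0],[0,0,0,0],[0,0,0,0],[0,0,0,0],[0,0,0,0],[0,0,0,0]]' 0 12
python3 -m pendant '[[0.0071,-0.0001,0,0],[0.007,-0.0012,0,0],[0.0067,-0.0024,0,0],[0.0062,-0.0036,0,0],[0.0056,-0.0045,0,0],[0.0046,-0.0054,0,0],[0.0037,-0.0061,0,0],[0.0026,-0.0066,0,0]]'
python3 -m pendant '[[0.0015,-0.007,0,0],[0.0003,-0.0058,0,0],[0,-0.001,0,0],[0,0,0,0],[0,0,0,0]]'
```

```text
time: 100.33
ee_pos: [0.4968, -0.1639, 0.1304]
eef_rot: [0.706, 0.708, 0.001, 0.001]
ft_force: [-1.0, -0.6, 0.1]
width: 0.0434
grip_force: 0.0
time: 101.0
ee_pos: [0.496, -0.1642, 0.1286]
eef_rot: [0.706, 0.708, 0.0, 0.0]
ft_force: [3.0, -0.2, -0.8]
width: 0.0133
grip_force: 12.0
time: 101.67
ee_pos: [0.4695, -0.1153, 0.1297]
eef_rot: [0.705, 0.71, 0.005, 0.001]
ft_force: [9.9, 15.4, 0.2]
width: 0.0137
grip_force: 12.0
time: 102.08
ee_pos: [0.4536, -0.1152, 0.1294]
eef_rot: [0.705, 0.709, 0.002, -0.0]
ft_force: [3.3, 14.6, 6.2]
width: 0.0137
grip_force: 12.0
```

```bash
python3 -m pendant '[[-0.0005,-0.0015,0,0],[0,0,0,0]]' | grep -E 'ee_pos|ft_f'
python3 -m pendant '[[0,0,0,0],[0,0,0,0],[0,0,0,0],[0,0,0,0],[0,0,-0.03,0],[0,0,-0.04,0],[0,0,-0.03,0],[0,0,0,0]]' 0.5 | grep -E 'ee_pos|ft_f'
python3 -m pendant '[[-0.03,0.035,0,0],[-0.03,0.035,0,0],[-0.03,0.035,0,0],[-0.03,0.035,0,0],[0,0,0,0],[0,0,0,0],[0,0,0,0]]' | head -2
python3 - <<'E'
from h import *
for n in("side","top"):
    c=cam(n); L=[o for o in r.outline_of("plate",n) if o["mask"].sum()>1500]
    if L: print(n,fit("plate",[(c,L[0]["mask"])],(.4518,.028,.016),.091))
    for t in("latch_l_knob","latch_r_knob"):
      for o in r.outline_of(t,n)[:3]:
        m=o["mask"]&(c["img"].max(2)<60)
        if 5<m.sum()<200: print(n,t,round(o["score"],2),m.sum(),back(c,np.argwhere(m).mean(0)[::-1],.125))
    # axle flats by colour along side view
    for y,x in((.123,.4503),(-.067,.4535)):
        q=[o["bbox"] for o in r.outline_of("axle0",n) if np.linalg.norm(o["bbox"][:2]-proj(c,[x,y,.078])[0])<15]; print(n,y,q)
E
```

```text
ee_pos: [0.4534, -0.1153, 0.1296]
ft_force: [11.5, 14.6, -0.1]
ee_pos: [0.4526, -0.1201, 0.234]
ft_force: [0.7, -1.3, -0.1]
time: 103.5
ee_pos: [0.5767, -0.2273, 0.2277]
side (array([0.45404542, 0.02889815, 0.01920126]), np.float64(0.13053613053613056))
side latch_l_knob 0.64 42 [[0.44808872 0.1775009  0.125     ]]
side latch_r_knob 0.74 58 [[ 0.45336367 -0.11486265  0.125     ]]
side 0.123 []
side -0.067 []
top (array([0.45104722, 0.02931479, 0.01475141]), np.float64(0.1192629815745394))
top latch_r_knob 0.86 46 [[ 0.45203814 -0.12874186  0.125     ]]
top 0.123 []
top -0.067 []
```

```bash
python3 -c "
from bench import r
print(r.close_job())"
```

```text
the job is handed in; nothing more can be done
None
```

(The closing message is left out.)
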